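# Fetch the pivot rod from behind the jar and tin

## Task

Stand the jar and the square tin over in the side tray, so that you can get at the steel pivot rod behind them; only when both are out of the way, take the rod and lay it centred in the two notches of the pivot jig. Then put the jar back in the middle of the round mat and the tin back in the middle of the square mat. Keep the jar and tin upright throughout and do not disturb the spare bulb.

Things in the scene. Friction and masses are not known exactly. Their poses are not given: they have to be found in the camera images.
- jar: closed round amber glass jar with a steel screw cap, loose, standing upright on the round mat: body 54 mm diameter, straight-sided from its foot to 80 mm, cap 46 mm diameter, 98 mm tall in all, 0.17 to 0.35 kg. Origin: centre of its underside, z up. Grip its body about 66 mm above the underside.
- tin: closed square steel tin with dark lid and a tiny brass button on top, loose, upright on the square mat: 52 x 52 mm, straight-sided, 92 mm tall (96 with button), 0.15 to 0.31 kg. Origin: centre of its underside, z up, x and y square to its sides. Grip it across two parallel sides about 66 mm above the underside.
- rod: plain steel pivot rod, loose, 10 mm diameter, 150 mm long, 0.09 kg. Origin: its middle, on its axis; x along the rod. Starts level in two small wooden V notches (64 mm either side of its middle, 10 mm wide) of the 12 mm thick stock board, on the far side of jar and tin, parallel to the line through the mats' centres and 52 mm behind it; axis 37 mm above the bench, 25 mm above the board.
- round_mat: round grey felt mat, 78 mm diameter, 6 mm thick, fixed on the stock board: the jar's own place. Origin: centre of its underside, 12 mm above the bench (mat's top 18 mm above the bench). Its x axis points square across the row of mats towards the rod. The two mats' centres are 100 mm apart; which is left varies.
- square_mat: square grey felt mat, 78 x 78 mm, 6 mm thick, fixed on the stock board: the tin's own place. Origin: centre of its underside, 12 mm above the bench (top of mat 18 mm above the bench). Its x axis points square across the row of mats towards the rod.
- side_tray: low wooden tray, fixed, empty, 220 x 125 mm outside; rim 5 mm thick, 10 mm high; inner floor 4 mm above the bench: the side area, with room for jar and tin side by side along its length (centres about 104 mm apart). Origin: its centre at bench height; x along its 220 mm length, y across, z up. Left or right of the stock board.
- jig: pivot jig, fixed: aluminium base plate 160 x 56 x 10 mm with two brass V notches, each 16 mm wide, 50 mm either side of its centre on its long axis. Origin: its centre at bench height; x along its length, the direction the rod must lie (either way round). V bottom 28 mm, mouth 41 mm above the bench, 25 mm wide; a seated rod's axis is 35 mm above the bench. Across the board from the tray.
- bulb: spare frosted bulb with brass bayonet cap, loose, lying on the bench between the robot and the stock board: globe 60 mm diameter, about 105 mm long. Origin: on the bench under the globe's centre; x points along it to the cap. To be left alone.
There are look-alikes about, which are no part of the job. Of the things like the jig, leave any that is pink, red or turquoise; of the rest the larger one is meant.

How it is judged:
On the way, in this order (a step that is already met when the one before it is completed fails the run):
1. the jar and the tin both stand upright in the side tray, let go, with the rod not yet moved (x of jar in the frame of side_tray between -0.092 and 0.092 m and y of jar in the frame of side_tray between -0.047 and 0.047 m and z of jar in the frame of side_tray between 0 and 0.01 m and angle between each of jar, tin's own z axis and vertical below 0.1 rad and linear speed of each of jar, tin below 0.03 m/s and contact force between each of jar, tin and the fingers below 0.1 N and x of tin in the frame of side_tray between -0.092 and 0.092 m and y of tin in the frame of side_tray between -0.047 and 0.047 m and z of tin in the frame of side_tray between 0 and 0.01 m and distance of rod from where it was at the start of the episode below 0.02 m), for 0.2 s.
2. the rod lies in both notches of the jig, let go, with the jar and the tin still in the side tray (horizontal distance between rod and jig below 0.015 m and angle between the x axis of rod and the x axis of jig, either way round below 0.1 rad and z of rod in the frame of jig between 0.03 and 0.039 m and linear speed of each of rod, jar, tin below 0.03 m/s and contact force between each of rod, jar, tin and the fingers below 0.1 N and x of jar in the frame of side_tray between -0.092 and 0.092 m and y of jar in the frame of side_tray between -0.047 and 0.047 m and z of jar in the frame of side_tray between 0 and 0.01 m and angle between each of jar, tin's own z axis and vertical below 0.1 rad and x of tin in the frame of side_tray between -0.092 and 0.092 m and y of tin in the frame of side_tray between -0.047 and 0.047 m and z of tin in the frame of side_tray between 0 and 0.01 m), for 0.2 s.
At the end, for the whole second after the job is handed in: The rod rests in both notches of the jig, its middle within 15 mm of the jig's centre and within 0.1 rad of its length; the jar stands upright on the round mat and the tin upright on the square mat, each within 15 mm of the mat's centre; all three are released and at rest (horizontal distance between jar and round_mat below 0.015 m and z of jar in the frame of round_mat between 0.003 and 0.011 m and angle between each of jar, tin's own z axis and vertical below 0.1 rad and linear speed of each of jar, tin, rod below 0.03 m/s and contact force between each of jar, tin, rod and the fingers below 0.1 N and horizontal distance between tin and square_mat below 0.015 m and z of tin in the frame of square_mat between 0.003 and 0.011 m and horizontal distance between rod and jig below 0.015 m and angle between the x axis of rod and the x axis of jig, either way round below 0.1 rad and z of rod in the frame of jig between 0.03 and 0.039 m); the robot touches nothing.
It fails at once if the bulb is disturbed (moved more than 20 mm) (distance of bulb from where it was at the start of the episode above 0.02 m).
It fails at once if the jar or the tin is tipped by more than 0.5 rad (angle between any of jar, tin's own z axis and vertical above 0.5 rad).
It also fails if it takes over 125 s, if anything falls off the work surface, if the arm or the gripper's body presses on something with over 40 N, if the wrist force passes 120 N, or if a joint passes its speed limit or range.

## Robot

A 6-joint arm with a two-finger parallel gripper is mounted at the origin on the work surface. World frame = base frame: x ahead of the robot, y to its left, z up, the work surface at z = 0. Lengths are in m, angles in rad, forces in N, time in s.
With the tool pointing down it reaches from about 0.25 to 0.725 m from the base axis. Payload 4 kg.
Tool frame: the origin (TCP) lies midway between the tips of the shut fingers; the grasp point (between the pads) lies 19 mm behind it; z points along the fingers, y is the line along which they close (so a half turn about z gives the same grasp; the last joint's range is limited). The gripper opens to 85 mm and grips with 20 to 120 N. Pads are 22 mm wide; open, the fingers measure 114 mm over their backs; the gripper's body (76 mm by 85 mm) begins 54 mm behind the grasp point. The pads swing forward as they close: fully open they stand 13 mm farther back than shut.
Start: joints at [1.321, 0.241, 0.005, 1.335, 0, 1.571], TCP at [0.124, 0.484, 0.231] pointing down, gripper open.
Joint ranges: [-2.72, 2.72], [-1.05, 1.87], [-1.09, 1.28], [-1.99, 2.15], [-1.42, 1.44], [-3.14, 3.14]. Speed limits (rad/s): [2.79, 2.79, 3.14, 3.14, 3.14, 3.14].

## Interface

Orientations are given as a unit quaternion [x, y, z, w].
In Python, from workcell import get_obs, camera, job_done, silhouettes gives the robot as it stands. The module is installed in compiled form; this text tells all that it offers.
- The arm moves only by the tool drive_tool, never from a script. Its argument "increments" is a list of rows, each a list of 3 entries, a list of its own where there are three numbers: the shift along the world's x, y, z in mm, then the turn, a rotation vector about the world's x, y, z in degrees, then the opening, from 0 (shut) to 1 (fully open). A call has 1 to 8 rows; each row shifts and turns the commanded pose from where the row before left it; what a row does not reach is not made up. A row lasts 1/12 s, in which the tool goes at most 41.7 mm and 7.16 degrees, less where a joint would pass 70% of its speed; a pose out of reach is approached as far as the arm can. A call is refused whole if a number of a shift passes 41.7 or a number of a turn 7.16, either way. A call with a gripper value outside its range is refused whole. The fingers move at their own pace and stop on an object; the grip force is fixed at half the most. Time passes only in rows, so rows that do not move let the fingers close. It gives the time, the measured TCP pose, the force, the opening and the grip force at its end, in the units of the state.
- get_obs(): the state, without advancing time (a new reading comes with each control period).
- camera(name): name is "side" or "top" or "wrist"; returns a dict with "image" (480x640x3 uint8, red, green, blue), "K" (3x3 intrinsics, pixels), "view" (4x4, takes a point from world to camera coordinates). Camera axes: x right, y down, z forward; pixel columns grow to the right and rows downward; lengths in m; the calibration is good to about 2 mm. The wrist camera is an equidistant fisheye: a pixel r from the principal point sees the ray r / f radians off the axis. A picture is of the moment at which its call begins. There is no depth.
- job_done(): hands the job in; it is judged then, once.
Trained networks look in a picture, given as the dict that the camera call returned (one of the last four; its "shot" number tells which), for a name from the list of things; names that differ only in an ending like _2 or _b are one class to them, and where a whole thing is asked for, a point or a joint stands for the part that bears it (a point fixed in the world has none). Each returns a list of dicts, best first, with "conf" (0 to 1); they miss things now and then, are a little off and sometimes report something else, mostly with a low value. They report only what shows in the picture. A call takes as long as a camera call. They do not tell look-alikes from the thing itself.
- silhouettes(query, picture): "region" (480x640 bool, what is visible of it) and "bbox" ([left, top, right, bottom] in pixels, round what is visible of it).
The state is a dict: "clock": time; "joint_pos": joint angles; "joint_vel": joint speeds; "tau": joint torques, N m; "eef_pos": TCP position; "tool_rot": TCP orientation; "ft_force": force on the tool from outside, world axes, zero at the start; "ft_torque": the same for the moment, N m; "grip_width": finger opening in m; "grasp_force": force on a finger pad.
Only numpy, scipy, OpenCV 4.12 (cv2) and the standard library are available. Lean on these libraries where they do the work, as an engineer would, in place of code of your own. Each camera call takes 0.05 s, during which the arm holds its last target. There are 200 camera calls.

## Working session

There is one attempt and no reset: what is moved stays moved. The work goes in short steps, Python scripts to look and compute and a tool call to move; the robot and the scene stay as the last step left them, time stands still between calls to the robot, and variables do not carry over. Pictures are saved under pics/ and viewed, at most 14 in all, crops included, and the job is handed in when it is done.

Besides the shell and the picture viewer there is one more tool, called after ">>>" by a JSON object that holds its "op" and its "data". drive_tool: Moves the arm, as the interface text tells. Its arguments: {"type":"object","properties":{"increments":{"type":"array"}},"required":["increments"]}

```bash
mkdir -p pics; cat > h.py <<'E'
import numpy as np, cv2, pickle
from workcell import get_obs, camera, job_done, silhouettes
def save(p,n): cv2.imwrite(f'pics/{n}.png', cv2.cvtColor(p['image'],cv2.COLOR_RGB2BGR))
def ray(p,uv,fish=False):
    K=p['K'];V=p['view'];x=(uv[0]-K[0,2])/K[0,0];y=(uv[1]-K[1,2])/K[1,1]
    if fish:
        r=np.hypot(x,y); s=np.sin(r)/max(r,1e-9); d=np.array([x*s,y*s,np.cos(r)])
    else: d=np.array([x,y,1.])
    R=V[:3,:3]; o=-R.T@V[:3,3]; return o,R.T@d
def hit(p,uv,z,fish=False):
    o,d=ray(p,uv,fish); return o+d*(z-o[2])/d[2]
def proj(p,X,fish=False):
    c=p['view'][:3,:3]@np.asarray(X,float)+p['view'][:3,3]
    if fish:
        h=np.hypot(c[0],c[1]); t=np.arctan2(h,c[2]); q=c[:2]/max(h,1e-9)*t
    else: q=c[:2]/c[2]
    return np.array([p['K'][0,0]*q[0]+p['K'][0,2],p['K'][1,1]*q[1]+p['K'][1,2]])
E
python3 - <<'E'
from h import *
np.set_printoptions(precision=4,suppress=True)
print(get_obs())
for n in ['top','side','wrist']:
    p=camera(n); save(p,n+'0'); print(n,p['K'].tolist(),p['view'].round(4).tolist())
    for q in ['jar','tin','rod','round_mat','square_mat','side_tray','jig','bulb']:
        for s in silhouettes(q,p):
            r=s['region']; m=np.argwhere(r).mean(0)[::-1]
            rc=cv2.minAreaRect(np.argwhere(r)[:,::-1].astype(np.float32))
            print(n,q,round(s['conf'],2),np.round(s['bbox'],1),'c',m.round(1),'A',r.sum(),np.round(rc[0],1),np.round(rc[1],1),round(rc[2],1), hit(p,rc[0],0.02,n=='wrist').round(3))
E
```

```text
{'clock': 0.0, 'joint_pos': array([1.321 , 0.2414, 0.0037, 1.3352, 0.    , 1.5708]), 'joint_vel': array([-0.0013, -0.0001,  0.0025,  0.0035, -0.0008, -0.0016]), 'tau': array([ -0.0006, -37.2317,  25.2408,   0.0169,  -0.0001,  -0.    ]), 'eef_pos': array([0.1234, 0.4839, 0.2304]), 'tool_rot': array([ 0.1246,  0.9922, -0.001 , -0.0001]), 'ft_force': array([ 0.3072,  0.6557, -0.2628]), 'ft_torque': array([ 0.0381,  0.0034, -0.0626]), 'grasp_force': 0.0, 'grip_width': 0.08521675477421714}
top [[519.6058042192628, 0.0, 319.9043536313015], [0.0, 519.6058042192628, 233.47553217992464], [0.0, 0.0, 1.0]] [[-0.0085, -0.9999, 0.0063, 0.187], [-0.9857, 0.0073, -0.1685, 0.4815], [0.1684, -0.0077, -0.9857, 1.4146], [0.0, 0.0, 0.0, 1.0]]
top jar 0.73 [404.9 180.7 427.3 210.6] c [416.5 196.3] A 444 [416.3 196.3] [19.1 26.9] 45.0 [ 0.593 -0.095  0.02 ]
top tin 0.83 [372.4 189.5 392.9 213.5] c [381.9 203.2] A 509 [382.  203.3] [24.6 22.2] 83.7 [0.573 0.004 0.02 ]
top rod 0.65 [367.9 179.1 420.3 193.6] c [391.3 185.5] A 178 [392.3 185.2] [ 3.7 50. ] 78.7 [ 0.626 -0.027  0.02 ]
top rod 0.61 [407.  181.7
[... 2778 characters left out ...]

wrist square_mat 0.47 [113.  473.1 138.9 479.3] c [126.2 477.4] A 112 [126. 477.] [ 4. 26.] 90.0 [0.518 0.019 0.02 ]
wrist side_tray 0.91 [  0.4 427.2  29.3 456.8] c [ 13.7 440.8] A 528 [ 10.8 439.4] [30.5 25.6] 32.7 [ 0.438 -0.277  0.02 ]
wrist jig 0.97 [482.2 285.3 533.7 362.6] c [508.4 323.9] A 2608 [506.5 325.8] [72.4 45.7] 78.7 [0.327 0.666 0.02 ]
wrist jig 0.86 [213.9 281.9 315.4 403.2] c [261.8 342.8] A 5369 [261.1 345.2] [126.1  49.2] 59.6 [0.27  0.376 0.02 ]
wrist jig 0.71 [104.8 337.1 135.9 358.7] c [120.6 348.8] A 481 [120.1 350.9] [28.3 23.3] 51.8 [0.247 0.184 0.02 ]
wrist jig 0.51 [323.9 395.8 354.2 409. ] c [339.2 402.6] A 194 [337.4 402.4] [ 8.2 30.6] 76.0 [0.379 0.441 0.02 ]
```

```bash
python3 -c "
import cv2
a=cv2.imread('pics/top0.png')[150:350,190:530];cv2.imwrite('pics/top0c.png',cv2.resize(a,None,fx=2.35,fy=2.35,interpolation=2))
a=cv2.imread('pics/side0.png')[180:480,200:500];cv2.imwrite('pics/side0c.png',cv2.resize(a,None,fx=2,fy=2,interpolation=2))"
```

```text
(no output)
```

View pics/top0c.png

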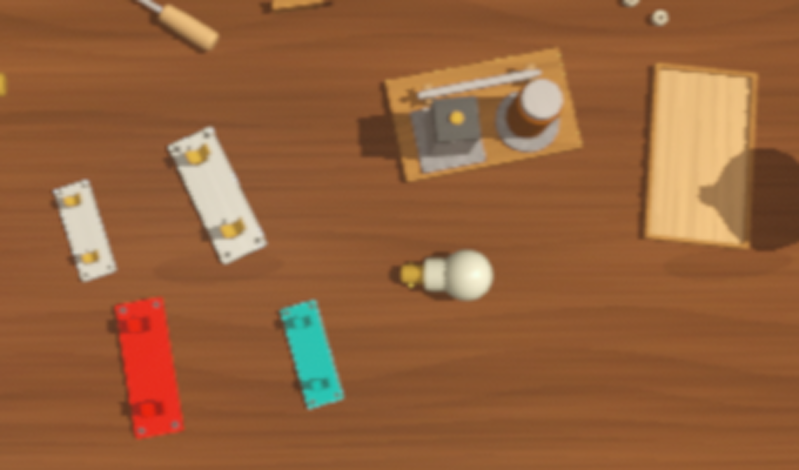

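View pics/side0c.png

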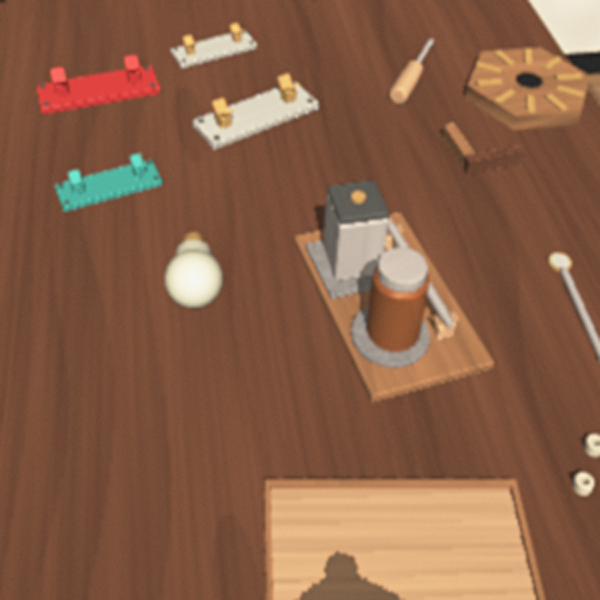

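The big grey-white jig with brass notches is at top px ~(282,233). The jar is the right-hand one (416,196), the tin the left (382,203), the tray is on the right (490,217) and the bulb is at (382,266). I'm moving the wrist camera over the row.

>>> {"op": "drive_tool", "data": {"increments": [[[23, -32, 3], [0, 0, 1.6], 1], [[23, -32, 3], [0, 0, 1.6], 1], [[23, -32, 3], [0, 0, 1.6], 1], [[23, -32, 3], [0, 0, 1.6], 1], [[23, -32, 3], [0, 0, 1.6], 1], [[23, -32, 3], [0, 0, 1.6], 1], [[23, -32, 3], [0, 0, 1.6], 1], [[23, -32, 3], [0, 0, 1.6], 1]]}}

```text
clock: 2.02
eef_pos: [0.3083, 0.2269, 0.2558]
tool_rot: [0.012, 1.0, 0.0, 0.0]
ft_force: [1.3, -0.3, -1.1]
grip_width: 0.0855
grasp_force: 0.0
```

>>> {"op": "drive_tool", "data": {"increments": [[[23, -32, 3], [0, 0, 1.6], 1], [[23, -32, 3], [0, 0, 1.6], 1], [[23, -32, 3], [0, 0, 1.6], 1], [[23, -32, 3], [0, 0, 1.6], 1], [[23, -32, 3], [0, 0, 1.6], 1], [[23, -32, 3], [0, 0, 1.6], 1], [[23, -32, 3], [0, 0, 1.6], 1], [[0, 0, 0], [0, 0, 0], 1]]}}

```text
clock: 2.68
eef_pos: [0.4722, -0.0006, 0.2763]
tool_rot: [-0.081, 0.997, -0.001, 0.001]
ft_force: [1.7, 0.6, 0.3]
grip_width: 0.0856
grasp_force: 0.0
```

```bash
cat > look.py <<'E'
from h import *
import sys
np.set_printoptions(precision=4,suppress=True)
def look(tag,names,cams=('wrist',),v=1):
    o=get_obs(); q=o['tool_rot']; print('t',round(o['clock'],2),o['eef_pos'],'yhead',np.degrees(np.arctan2(2*(q[1]**2)-1+2*q[3]**2,2*(q[0]*q[1]-q[2]*q[3]))).round(2),'q',o['joint_pos'].round(2))
    out={}
    for n in cams:
        p=camera(n); save(p,n+tag); out[n]=p; p['sil']={}
        for nm in names:
            S=silhouettes(nm,p); p['sil'][nm]=S
            for s in S:
                if v: print(n,nm,round(s['conf'],2),np.round(s['bbox'],0),'c',np.argwhere(s['region']).mean(0)[::-1].round(1),s['region'].sum())
    pickle.dump(out,open(f'{tag}.pkl','wb')); return out
if __name__=='__main__': look(sys.argv[1],sys.argv[2].split(','),sys.argv[3].split(',') if len(sys.argv)>3 else ('wrist',))
E
python3 look.py w1 jar,tin,rod,round_mat,square_mat,side_tray,jig,bulb wrist,top,side
```

```text
t 2.68 [ 0.4722 -0.0006  0.2763] yhead 99.31 q [ 0.    0.17  0.03  1.43 -0.   -0.16]
wrist jar 0.75 [196. 248. 260. 326.] c [229.2 283.4] 3020
wrist tin 0.9 [290. 245. 354. 329.] c [321.  285.5] 4195
wrist rod 0.65 [242. 309. 292. 313.] c [267.1 312.6] 433
wrist round_mat 0.79 [208. 235. 267. 293.] c [240.9 253.9] 1078
wrist square_mat 0.92 [289. 233. 355. 295.] c [315.2 249.2] 1400
wrist jig 0.81 [607. 193. 640. 271.] c [621.8 230.6] 1554
wrist jig 0.8 [477.  24. 519. 123.] c [497.   73.4] 3362
wrist jig 0.74 [592.  49. 638. 167.] c [613.1 108.8] 3584
wrist jig 0.6 [512. 178. 561. 300.] c [537.  238.5] 4389
wrist bulb 0.61 [301.  84. 402. 142.] c [345.1 116. ] 3668
top jar 0.16 [358. 259. 396. 276.] c [380.8 266.6] 558
top tin 0.57 [373. 189. 393. 214.] c [380.5 200.5] 368
top round_mat 0.2 [371. 186. 394. 214.] c [380.4 200.6] 378
top square_mat 0.72 [369. 182. 402. 194.] c [383.2 187.2] 121
top side_tray 0.87 [470. 176. 513. 256.] c [491.6 214.7] 2737
top jig 0.93 [131. 244. 160. 305.] c [144.4 275.3] 1105
top jig 0.92 [236. 276. 268. 339.] c [252.6 306.3] 1207
top jig 0.88 [265. 
[... 480 characters left out ...]
4
side rod 0.36 [297. 226. 357. 258.] c [324.5 238.7] 877
side round_mat 0.82 [373. 333. 414. 366.] c [393.7 352.9] 437
side square_mat 0.55 [354. 303. 380. 332.] c [367.6 317.5] 367
side side_tray 0.9 [337. 419. 475. 479.] c [398.9 450. ] 7961
side side_tray 0.72 [283. 299. 312. 335.] c [296.7 316.8] 711
side jig 0.94 [229. 258. 278. 286.] c [252.5 272.3] 694
side jig 0.89 [287. 197. 328. 214.] c [306.6 203.6] 399
side jig 0.86 [223. 210. 278. 235.] c [248.5 223.9] 963
side jig 0.84 [296. 228. 360. 258.] c [324.7 238.5] 845
side jig 0.62 [255. 154. 302. 173.] c [276.1 165.6] 586
side jig 0.36 [383. 305. 415. 354.] c [398.6 329.5] 1336
side bulb 0.85 [280. 298. 310. 336.] c [296.3 317. ] 754
```

View pics/wristw1.png

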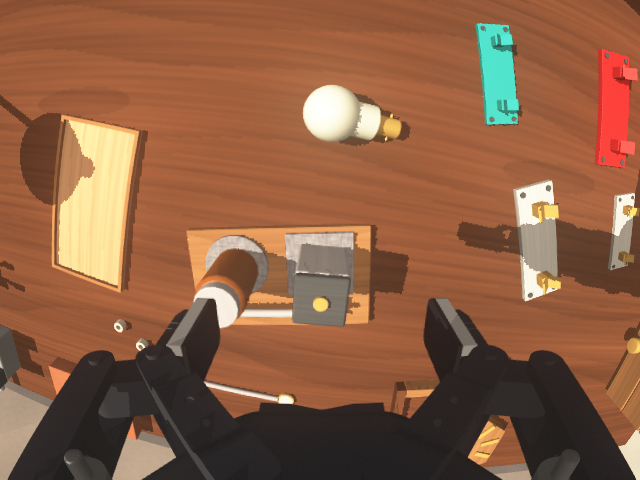

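```bash
cat > fit.py <<'E'
from h import *
from scipy.optimize import minimize
np.set_printoptions(precision=4,suppress=True)
def circ(r,z,n=40): a=np.arange(n)*2*np.pi/n; return np.c_[r*np.cos(a),r*np.sin(a),0*a+z]
def box(a,b,zs): return np.array([[sx*a/2,sy*b/2,z] for sx in(-1,1) for sy in(-1,1) for z in zs])
M={'jar':np.r_[circ(.027,0),circ(.027,.08),circ(.023,.098)],'tin':box(.052,.052,(0,.092)),
 'round_mat':np.r_[circ(.039,0),circ(.039,.006)],'square_mat':box(.078,.078,(0,.006)),
 'side_tray':box(.22,.125,(0,.01)),'jig':box(.16,.056,(0,.01)),
 'rod':np.array([[s*.075,.005*np.cos(t),.005*np.sin(t)] for s in(-1,1) for t in np.arange(12)*np.pi/6])}
def pts(name,q):
    c,s=np.cos(q[3]),np.sin(q[3]); R=np.array([[c,-s,0],[s,c,0],[0,0,1]]); return M[name]@R.T+np.array(q[:3])
def mask(p,P,fish,S=4):
    uv=np.array([proj(p,X,fish) for X in P]); h=cv2.convexHull(((uv+.5)*S*16).astype(np.int32).reshape(-1,1,2))
    m=np.zeros((480*S,640*S),np.uint8); cv2.fillPoly(m,[h],255,shift=4); return cv2.resize(m,(640,480),interpolation=cv2.INTER_AREA)/255.
def sm(m): return cv2.GaussianBlur(m.astype(np.float32),(0,0),1.)
def fit(name,views,q0,free):
    """views: (pic,region,ignore,fish); free: indices of x,y,z,yaw"""
    q0=np.array(q0,float); free=list(free); sc=np.array([.01,.01,.01,.15])[free]
    def cost(d):
        q=q0.copy(); q[free]+=d*sc; c=0
        for p,r,ig,f in views:
            m=mask(p,pts(name,q),f,2); w=~ig; a=sm(m)*w; b=sm(r)*w; c+=(np.abs(a-b)).sum()/max(b.sum(),1)
        return c
    n=len(free); S=np.r_[np.zeros((1,n)),np.eye(n)]
    r=minimize(cost,np.zeros(n),method='Nelder-Mead',options=dict(initial_simplex=S,xatol=.01,fatol=1e-4,maxfev=140))
    q=q0.copy(); q[free]+=r.x*sc; return q,r.fun
def best(p,name,near=None):
    S=p['sil'].get(name,[])
    if near is not None: S=[s for s in S if np.hypot(*(np.argwhere(s['region']).mean(0)[::-1]-near))<25]
    return S[0]['region'] if S else None
def hand(p):
    g=p['image'].max(2)<75; g=cv2.morphologyEx(g.astype(np.uint8),cv2.MORPH_OPEN,np.ones((5,5)))
    return cv2.dilate(g,np.ones((9,9)))>0
E
cat > f1.py <<'E'
from fit import *
D=pickle.load(open('w1.pkl','rb')); W,T,Sd=D['wrist'],D['top'],D['side']
for n,u in (('144',(144,275)),('281',(281,232))):
    r=[s['region'] for s in T['sil']['jig'] if np.hypot(*(np.argwhere(s['region']).mean(0)[::-1]-u))<10][0]
    print('jig',n,np.median(T['image'][r],0),r.sum())
Z=np.zeros((480,640),bool)
def ign(p,names,w):
    g=Z.copy()
    for n in names:
        b=best(p,n)
        if b is not None: g|=cv2.dilate(b.astype(np.uint8),np.ones((5,5)))>0
    if w:
        y=np.arange(480)[:,None]>295; g=g|(hand(p)&y)
    return g
def run(name,q0,free,occ,cams=('w','s')):
    for cs in (cams,)+tuple((c,) for c in cams):
        v=[]
        for c in cs:
            p={'w':W,'s':Sd,'t':T}[c]; r=best(p,name); 
            if r is not None: v.append((p,r,ign(p,occ,c=='w'),c=='w'))
        fr=free if len(v)>1 else [i for i in free if i!=2]
        q,f=fit(name,v,q0,fr); print(name,cs,np.r_[q[:3],np.degrees(q[3])],round(f,3)); 
        if len(v)<2 and len(cs)>1: break
Y=np.radians(11)
run('jar',[.57,-.085,.018,0],(0,1,2),['tin'])
run('tin',[.56,.01,.018,Y],(0,1,2,3),['jar'])
run('round_mat',[.57,-.085,.012,0],(0,1,2),['jar'])
run('square_mat',[.56,.01,.012,Y],(0,1,2,3),['tin','jar'])
run('rod',[.62,-.03,.037,Y+np.pi/2],(0,1,2,3),['tin','jar'])
run('side_tray',[.535,-.297,.0,0],(0,1,3),[],('s','t'))
for c,u in (('t',(281,232)),('s',(324,238)),('w',(537,238))):
    p={'w':W,'s':Sd,'t':T}[c]; r=best(p,'jig',u); q,f=fit('jig',[(p,r,Z,c=='w')],[.48,.285,0,np.radians(25)],(0,1,3)); print('jig',c,q[:2],np.degrees(q[3]),round(f,3))
E
python3 f1.py
```

```text
jig 144 [235. 148. 162.] 1105
jig 281 [156.  138.5 117. ] 1052
jar ('w', 's') [ 0.58   -0.0859  0.0161  0.    ] 0.114
jar ('w',) [ 0.5818 -0.0867  0.018   0.    ] 0.069
jar ('s',) [ 0.5782 -0.0883  0.018   0.    ] 0.029
tin ('w', 's') [0.5594 0.0122 0.0146 4.4922] 0.119
tin ('w',) [0.5602 0.0121 0.018  5.2226] 0.059
tin ('s',) [0.5576 0.0107 0.018  0.8116] 0.061
round_mat ('w', 's') [ 0.5777 -0.0885  0.014   0.    ] 0.313
round_mat ('w',) [ 0.5802 -0.0885  0.012   0.    ] 0.105
round_mat ('s',) [ 0.5776 -0.0871  0.012   0.    ] 0.098
square_mat ('w', 's') [ 0.5601  0.0106  0.0098 10.7803] 0.27
square_mat ('w',) [ 0.5619  0.0111  0.012  12.0563] 0.135
square_mat ('s',) [ 0.5582  0.0096  0.012  11.9674] 0.045
rod ('w', 's') [  0.6177  -0.0243   0.0389 100.5672] 0.423
rod ('w',) [ 0.6209 -0.0261  0.037  98.4929] 0.058
rod ('s',) [  0.6166  -0.0215   0.037  101.5488] 0.145
side_tray ('s', 't') [ 0.5366 -0.3025  0.     -6.5506] 0.273
side_tray ('s',) [ 0.5336 -0.3018  0.     -6.6503] 0.007
side_tray ('t',) [ 0.538  -0.3095  0.     -7.8624] 0.234
jig t [0.4941 0.294 ] 25.765383265678576 0.062
jig s [0.4851 0.2907] 23.526162750057555 0.25
jig w [0.4897 0.2944] 25.629651760192225 0.045
```

>>> {"op": "drive_tool", "data": {"increments": [[[22, -17, -14], [0, 0, 0], 1], [[22, -17, -14], [0, 0, 0], 1], [[21, -17, -14], [0, 0, 0], 1], [[22, -18, -14], [0, 0, 0], 1], [[21, -17, -14], [0, 0, 0], 1], [[0, 0, 0], [0, 0, 0], 1], [[0, 0, 0], [0, 0, 0], 1]]}}

```text
clock: 4.62
eef_pos: [0.5763, -0.0823, 0.2042]
tool_rot: [-0.084, 0.996, 0.001, -0.002]
ft_force: [-1.2, 0.3, 1.1]
grip_width: 0.0854
grasp_force: 0.0
```

```bash
python3 look.py w2 jar,tin,rod,round_mat,square_mat,side_tray
```

```text
t 4.62 [ 0.5763 -0.0823  0.2042] yhead 99.59 q [-0.14  0.42  0.19  1.34  0.   -0.31]
wrist jar 0.58 [275. 180. 354. 273.] c [314.6 230. ] 5492
wrist rod 0.75 [292. 260. 444. 271.] c [380.4 267.7] 1073
wrist round_mat 0.94 [275. 164. 359. 227.] c [315.7 188.5] 1937
wrist square_mat 0.6 [383. 163. 460. 245.] c [408.2 190.9] 2355
wrist side_tray 0.75 [ 58.  24. 194. 248.] c [121.5 129.2] 21954
```

View pics/wristw2.png

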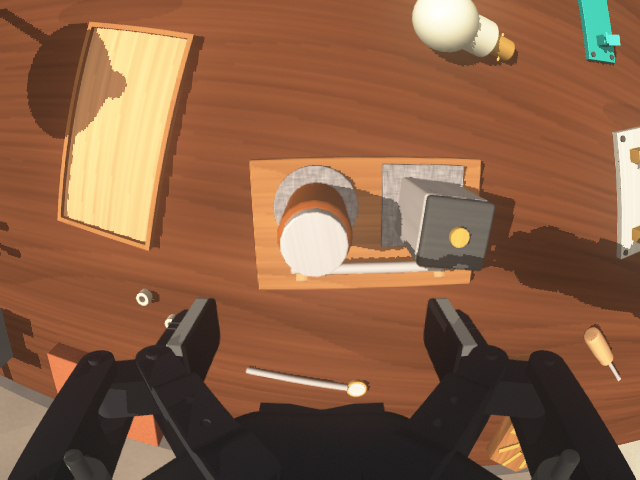

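```bash
cat > f2.py <<'E'
from fit import *
W1=pickle.load(open('w1.pkl','rb'))['wrist']; W2=pickle.load(open('w2.pkl','rb'))['wrist']
def ign(p,names):
    g=hand(p)&(np.arange(480)[:,None]>295)
    for n in names:
        b=best(p,n)
        if b is not None: g=g|(cv2.dilate(b.astype(np.uint8),np.ones((5,5)))>0)
    return g
def run(name,q0,free,occ,Ps):
    for P in (Ps,)+tuple([x] for x in Ps if len(Ps)>1):
        v=[(p,best(p,name),ign(p,occ),True) for p in P]
        q,f=fit(name,v,q0,[i for i in free if i!=2] if len(P)<2 else free); print(name,len(P),np.r_[q[:3],np.degrees(q[3])],round(f,3))
Y=np.radians(11)
tinp=best(W1,'tin')
run('jar',[.58,-.086,.018,0],(0,1,2),[],[W1,W2])
run('round_mat',[.58,-.086,.012,0],(0,1,2),['jar'],[W1,W2])
run('square_mat',[.56,.01,.012,Y],(0,1,2,3),['tin','jar'],[W1])
S=best(W2,'side_tray'); q,f=fit('side_tray',[(W2,S,np.zeros_like(S),True)],[.535,-.3,0,-.1],(0,1,3)); print('tray',q,np.degrees(q[3]),f)
# tin lid & square mat in W2 from pixel corners seen in the picture
for nm,c,z in (('tin lid',[(417,194),(494,205),(484,271),(416,266)],.110),('sqmat far-left',[(382,164),(463,165)],.018),('button',[(459.5,237)],.112),('boardcorners',[(250,160),(481,159)],.012),('rod ends',[(330,267)],.037)):
    P=np.array([hit(W2,u,z,True)[:2] for u in c]); print(nm,P.round(4).tolist(),P.mean(0))
for k,p in (('1',W1),('2',W2)):
    b=best(p,'rod'); xy=np.argwhere(b)[:,::-1]; P=np.array([hit(p,u,.037,True)[:2] for u in xy]); c=P.mean(0); u,s,vt=np.linalg.svd(P-c); print('rod',k,c,np.degrees(np.arctan2(vt[0,1],vt[0,0])),((P-c)@vt[0]).min(),((P-c)@vt[0]).max())
E
python3 f2.py
```

```text
jar 2 [ 0.5822 -0.0867  0.0124  0.    ] 0.08
jar 1 [ 0.5819 -0.0867  0.018   0.    ] 0.068
jar 1 [ 0.5806 -0.0868  0.018   0.    ] 0.039
round_mat 2 [ 0.5794 -0.0876  0.0134  0.    ] 0.181
round_mat 1 [ 0.5803 -0.0886  0.012   0.    ] 0.105
round_mat 1 [ 0.5794 -0.0875  0.012   0.    ] 0.044
square_mat 1 [ 0.5619  0.0111  0.012  12.0563] 0.135
tray [ 0.535  -0.3056  0.     -0.1113] -6.379592491729546 0.035088326781988144
tin lid [[0.5365, -0.0247], [0.5331, 0.0337], [0.5826, 0.0412], [0.5866, -0.0129]] [0.5597 0.0093]
sqmat far-left [[0.5289, -0.0352], [0.5142, 0.0411]] [0.5215 0.003 ]
button [[0.56, 0.0126]] [0.56   0.0126]
boardcorners [[0.5456, -0.1532], [0.5046, 0.0608]] [ 0.5251 -0.0462]
rod ends [[0.626, -0.0658]] [ 0.626  -0.0658]
rod 1 [ 0.623  -0.0416] 100.34335363060622 -0.03208560693699551 0.028661293373570592
rod 2 [ 0.6193 -0.02  ] 100.35018981060746 -0.0815667888036963 0.059958949496071064
```

Wrist view at z=0.2: jar cap (314,243), tin lid with button (460,237), rod behind them (about y=267), tray at upper left. Jar is at about (0.581,-0.087).

>>> {"op": "drive_tool", "data": {"increments": [[[3, -3, -20], [0, 0, 0], 1], [[2, -2, -30], [0, 0, 0], 1], [[0, 0, -34], [0, 0, 0], 1], [[0, 0, -34], [0, 0, 0], 1], [[0, 0, -24], [0, 0, 0], 1], [[0, 0, 0], [0, 0, 0], 1], [[0, 0, 0], [0, 0, 0], 1]]}}

```text
clock: 5.55
eef_pos: [0.5805, -0.086, 0.0638]
tool_rot: [-0.085, 0.996, 0.0, -0.001]
ft_force: [0.3, 0.3, 0.6]
grip_width: 0.0851
grasp_force: 0.0
```

>>> {"op": "drive_tool", "data": {"increments": [[[0, -1, -1], [0, 0, 0], 0], [[0, 0, 0], [0, 0, 0], 0], [[0, 0, 0], [0, 0, 0], 0], [[0, 0, 0], [0, 0, 0], 0], [[0, 0, 0], [0, 0, 0], 0], [[0, 0, 0], [0, 0, 0], 0], [[0, 0, 0], [0, 0, 0], 0], [[0, 0, 0], [0, 0, 0], 0]]}}

```text
clock: 6.22
eef_pos: [0.5835, -0.0874, 0.0662]
tool_rot: [-0.085, 0.996, -0.0, 0.003]
ft_force: [-0.6, 1.1, 5.9]
grip_width: 0.0523
grasp_force: 62.7
```

>>> {"op": "drive_tool", "data": {"increments": [[[0, 0, 20], [0, 0, 0], 0], [[0, 0, 35], [0, 0, 0], 0], [[0, -20, 5], [0, 0, 0], 0], [[1, -36, 0], [0, 0, 0], 0], [[1, -40, 0], [0, 0, 0], 0], [[1, -40, 0], [0, 0, 0], 0], [[0, -40, 0], [0, 0, 0], 0], [[0, -28, 0], [0, 0, 0], 0]]}}

```text
clock: 6.88
eef_pos: [0.5844, -0.2953, 0.1242]
tool_rot: [-0.083, 0.997, -0.001, 0.001]
ft_force: [0.2, 1.0, -1.6]
grip_width: 0.0524
grasp_force: 63.4
```

>>> {"op": "drive_tool", "data": {"increments": [[[0, -20, 0], [0, 0, 0], 0], [[0, 0, -25], [0, 0, 0], 0], [[0, 0, -20], [0, 0, 0], 0], [[0, 0, -10], [0, 0, 0], 0], [[0, 0, 0], [0, 0, 0], 0], [[0, 0, 0], [0, 0, 0], 0]]}}

```text
clock: 7.38
eef_pos: [0.5844, -0.3111, 0.0682]
tool_rot: [-0.085, 0.996, 0.0, -0.001]
ft_force: [1.2, 0.8, -1.0]
grip_width: 0.052
grasp_force: 63.4
```

>>> {"op": "drive_tool", "data": {"increments": [[[0, 0, -7], [0, 0, 0], 0], [[0, 0, -5], [0, 0, 0], 0], [[0, 0, 0], [0, 0, 0], 0], [[0, 0, 0], [0, 0, 0], 0]]}}

```text
clock: 7.72
eef_pos: [0.5847, -0.3112, 0.0565]
tool_rot: [-0.085, 0.996, -0.0, 0.0]
ft_force: [0.7, 0.3, -1.3]
grip_width: 0.0524
grasp_force: 63.4
```

>>> {"op": "drive_tool", "data": {"increments": [[[0, 0, -2], [0, 0, 0], 0], [[0, 0, 0], [0, 0, 0], 0]]}}

```text
clock: 7.88
eef_pos: [0.5848, -0.3115, 0.0544]
tool_rot: [-0.085, 0.996, -0.0, 0.0]
ft_force: [1.0, 0.6, -2.1]
grip_width: 0.0522
grasp_force: 63.4
```

>>> {"op": "drive_tool", "data": {"increments": [[[0, 0, -1], [0, 0, 0], 0], [[0, 0, 0], [0, 0, 0], 0]]}}

```text
clock: 8.05
eef_pos: [0.5846, -0.3115, 0.0533]
tool_rot: [-0.084, 0.996, -0.0, 0.0]
ft_force: [0.1, 0.7, -2.4]
grip_width: 0.0523
grasp_force: 63.4
```

>>> {"op": "drive_tool", "data": {"increments": [[[0, 0, -1], [0, 0, 0], 0], [[0, 0, 0], [0, 0, 0], 0]]}}

```text
clock: 8.22
eef_pos: [0.5847, -0.3116, 0.0524]
tool_rot: [-0.084, 0.996, -0.0, 0.0]
ft_force: [0.4, -0.5, -2.4]
grip_width: 0.0521
grasp_force: 63.4
```

>>> {"op": "drive_tool", "data": {"increments": [[[0, 0, -1], [0, 0, 0], 0], [[0, 0, 0], [0, 0, 0], 0]]}}

```text
clock: 8.38
eef_pos: [0.5848, -0.3116, 0.0523]
tool_rot: [-0.084, 0.996, -0.0, 0.0]
ft_force: [-0.6, 1.8, 2.9]
grip_width: 0.0522
grasp_force: 63.8
```

>>> {"op": "drive_tool", "data": {"increments": [[[0, 0, -1], [0, 0, 0], 0], [[0, 0, 0], [0, 0, 0], 0]]}}

```text
clock: 8.55
eef_pos: [0.5849, -0.3115, 0.0522]
tool_rot: [-0.084, 0.996, -0.0, 0.001]
ft_force: [-3.0, 2.9, 8.1]
grip_width: 0.0519
grasp_force: 64.4
```

>>> {"op": "drive_tool", "data": {"increments": [[[0, 0, 1], [0, 0, 0], 0.6], [[0, 0, 0], [0, 0, 0], 1], [[0, 0, 0], [0, 0, 0], 1], [[0, 0, 0], [0, 0, 0], 1], [[0, 0, 0], [0, 0, 0], 1], [[0, 0, 20], [0, 0, 0], 1], [[0, 0, 40], [0, 0, 0], 1], [[0, 0, 40], [0, 0, 0], 1]]}}

```text
clock: 9.22
eef_pos: [0.583, -0.3107, 0.1497]
tool_rot: [-0.084, 0.996, 0.002, -0.003]
ft_force: [0.9, -0.5, 0.6]
grip_width: 0.0853
grasp_force: 0.0
```

>>> {"op": "drive_tool", "data": {"increments": [[[-2, 20, 35], [0, 0, -1], 1], [[-3, 41, 15], [0, 0, -1], 1], [[-3, 41, 0], [0, 0, -1], 1], [[-3, 41, 0], [0, 0, -1], 1], [[-3, 41, 0], [0, 0, -1], 1], [[-3, 41, 0], [0, 0, 0], 1], [[-3, 41, 0], [0, 0, 0], 1], [[-4, 41, 0], [0, 0, 0], 1]]}}

```text
clock: 9.88
eef_pos: [0.5604, -0.0047, 0.2006]
tool_rot: [-0.041, 0.999, -0.0, 0.0]
ft_force: [1.0, 0.2, 0.9]
grip_width: 0.0854
grasp_force: 0.0
```

>>> {"op": "drive_tool", "data": {"increments": [[[0, 12, 0], [0, 0, 0], 1], [[0, 0, 0], [0, 0, 0], 1], [[0, 0, 0], [0, 0, 0], 1]]}}

```text
clock: 10.13
eef_pos: [0.5609, 0.0059, 0.2006]
tool_rot: [-0.042, 0.999, -0.0, 0.0]
ft_force: [-0.3, 0.1, 0.4]
grip_width: 0.0857
grasp_force: 0.0
```

```bash
cat > f3.py <<'E'
from fit import *
from look import look
D=look('w3',['tin','jar','square_mat','rod','side_tray'],('wrist',)); W=D['wrist']
def ign(p,names):
    g=hand(p)&(np.arange(480)[:,None]>295)
    for n in names:
        b=best(p,n)
        if b is not None: g=g|(cv2.dilate(b.astype(np.uint8),np.ones((5,5)))>0)
    return g
for n,q0,fr,oc in (('tin',[.56,.011,.018,.08],(0,1,3),[]),('square_mat',[.561,.01,.012,.19],(0,1,3),['tin']),('rod',[.6206,-.028,.037,1.76],(0,1,3),['tin']),('jar',[.585,-.311,.004,0],(0,1),[])):
    b=best(W,n)
    if b is not None: q,f=fit(n,[(W,b,ign(W,oc),True)],q0,fr); print(n,q,np.degrees(q[3]),f)
E
python3 f3.py
```

```text
t 10.13 [0.5609 0.0059 0.2006] yhead 94.79 q [ 0.01  0.38  0.11  1.31 -0.   -0.07]
wrist tin 0.56 [292. 179. 372. 276.] c [330.5 225.7] 6940
wrist tin 0.35 [554.  91. 621. 242.] c [586.  164.1] 6226
wrist jar 0.9 [  0. 181.  64. 249.] c [ 27.8 213. ] 3037
wrist square_mat 0.61 [282. 158. 373. 244.] c [318.3 178.5] 1839
wrist rod 0.78 [203. 265. 317. 283.] c [252.1 274.8] 995
wrist rod 0.64 [552.  92. 620. 240.] c [585.8 164.1] 6126
wrist side_tray 0.81 [  8.  67. 104. 269.] c [ 57.8 151.5] 13545
tin [0.5595 0.012  0.018  0.0534] 3.0589988729147195 0.06332143396139145
square_mat [0.5602 0.0113 0.012  0.1973] 11.3020232721655 0.11089621484279633
rod [ 0.6195 -0.0256  0.037   1.7716] 101.5047230030502 0.12190347164869308
jar [ 0.5825 -0.3124  0.004   0.    ] 0.0 0.01452616136521101
```

View pics/wristw3.png

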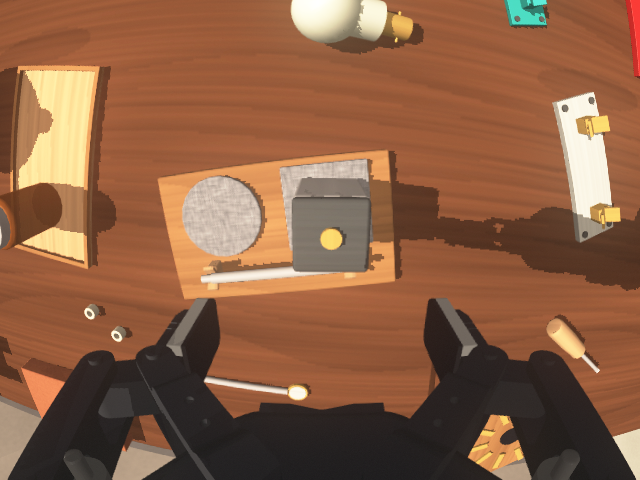

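Lid edges run parallel to the image axes (293–370 × 197–271), so the tool is square to the tin. Jar is standing in the tray.

>>> {"op": "drive_tool", "data": {"increments": [[[-1, 4, -20], [0, 0, 0], 1], [[0, 2, -30], [0, 0, 0], 1], [[0, 0, -34], [0, 0, 0], 1], [[0, 0, -34], [0, 0, 0], 1], [[0, 0, -18], [0, 0, 0], 1], [[0, 0, 0], [0, 0, 0], 1], [[0, 0, 0], [0, 0, 0], 1]]}}

```text
clock: 11.02
eef_pos: [0.5589, 0.0107, 0.0637]
tool_rot: [-0.04, 0.999, 0.0, -0.001]
ft_force: [0.8, 0.2, -0.2]
grip_width: 0.0852
grasp_force: 0.0
```

>>> {"op": "drive_tool", "data": {"increments": [[[0, 0, 0], [0, 0, 0], 0], [[0, 0, 0], [0, 0, 0], 0], [[0, 0, 0], [0, 0, 0], 0], [[0, 0, 0], [0, 0, 0], 0], [[0, 0, 0], [0, 0, 0], 0], [[0, 0, 0], [0, 0, 0], 0], [[0, 0, 0], [0, 0, 0], 0]]}}

```text
clock: 11.6
eef_pos: [0.5616, 0.0116, 0.0668]
tool_rot: [-0.041, 0.999, -0.0, 0.002]
ft_force: [-0.2, 0.1, 5.4]
grip_width: 0.0518
grasp_force: 63.5
```

>>> {"op": "drive_tool", "data": {"increments": [[[0, 0, 20], [0, 0, 0], 0], [[-2, -10, 35], [0, 0, -1], 0], [[-8, -25, 5], [0, 0, -1], 0], [[-10, -37, 0], [0, 0, -2], 0], [[-10, -39, 0], [0, 0, -2], 0], [[-10, -40, 0], [0, 0, -2], 0], [[-10, -40, 0], [0, 0, -2], 0], [[-10, -40, 0], [0, 0, -1], 0]]}}

```text
clock: 12.27
eef_pos: [0.4987, -0.2209, 0.1247]
tool_rot: [0.055, 0.998, -0.0, -0.0]
ft_force: [0.9, -0.0, -2.9]
grip_width: 0.0512
grasp_force: 63.6
```

>>> {"op": "drive_tool", "data": {"increments": [[[-10, -40, 0], [0, 0, 0], 0], [[-8, -30, 0], [0, 0, 0], 0], [[-3, -10, 0], [0, 0, 0], 0], [[0, 0, -20], [0, 0, 0], 0], [[0, 0, -25], [0, 0, 0], 0], [[0, 0, -15], [0, 0, 0], 0], [[0, 0, -7], [0, 0, 0], 0], [[0, 0, 0], [0, 0, 0], 0]]}}

```text
clock: 12.93
eef_pos: [0.4772, -0.2981, 0.0555]
tool_rot: [0.055, 0.998, 0.001, -0.002]
ft_force: [0.1, 0.0, -2.3]
grip_width: 0.0516
grasp_force: 63.8
```

>>> {"op": "drive_tool", "data": {"increments": [[[0, 0, 0], [0, 0, 0], 0], [[0, 0, 0], [0, 0, 0], 0]]}}

```text
clock: 13.1
eef_pos: [0.4798, -0.2997, 0.0588]
tool_rot: [0.055, 0.998, -0.001, 0.001]
ft_force: [-0.8, -0.5, -1.9]
grip_width: 0.0513
grasp_force: 63.8
```

Contact is expected around z≈0.053.

>>> {"op": "drive_tool", "data": {"increments": [[[0, 0, -4], [0, 0, 0], 0], [[0, 0, 0], [0, 0, 0], 0], [[0, 0, 0], [0, 0, 0], 0]]}}

```text
clock: 13.35
eef_pos: [0.479, -0.2995, 0.0541]
tool_rot: [0.055, 0.998, -0.0, 0.0]
ft_force: [0.4, 0.2, -2.8]
grip_width: 0.0514
grasp_force: 63.8
```

>>> {"op": "drive_tool", "data": {"increments": [[[0, 0, -1], [0, 0, 0], 0], [[0, 0, 0], [0, 0, 0], 0]]}}

```text
clock: 13.52
eef_pos: [0.479, -0.2996, 0.0529]
tool_rot: [0.055, 0.998, -0.0, 0.0]
ft_force: [-0.5, 0.7, -1.8]
grip_width: 0.0512
grasp_force: 64.0
```

>>> {"op": "drive_tool", "data": {"increments": [[[0, 0, -1], [0, 0, 0], 0], [[0, 0, 0], [0, 0, 0], 0]]}}

```text
clock: 13.68
eef_pos: [0.4791, -0.2996, 0.0529]
tool_rot: [0.055, 0.998, -0.0, 0.001]
ft_force: [-1.6, 1.4, 4.8]
grip_width: 0.0514
grasp_force: 64.4
```

>>> {"op": "drive_tool", "data": {"increments": [[[0, 0, -1], [0, 0, 0], 0], [[0, 0, 0], [0, 0, 0], 0]]}}

```text
clock: 13.85
eef_pos: [0.4791, -0.2996, 0.0528]
tool_rot: [0.055, 0.998, -0.0, 0.001]
ft_force: [-3.7, 3.5, 9.7]
grip_width: 0.0517
grasp_force: 65.0
```

>>> {"op": "drive_tool", "data": {"increments": [[[0, 0, 1], [0, 0, 0], 0.6], [[0, 0, 0], [0, 0, 0], 1], [[0, 0, 0], [0, 0, 0], 1], [[0, 0, 0], [0, 0, 0], 1], [[0, 0, 0], [0, 0, 0], 1], [[0, 0, 20], [0, 0, 0], 1], [[0, 0, 40], [0, 0, 0], 1], [[0, 0, 40], [0, 0, 0], 1]]}}

```text
clock: 14.52
eef_pos: [0.4772, -0.2985, 0.1506]
tool_rot: [0.055, 0.998, 0.001, -0.002]
ft_force: [1.7, -0.7, -0.2]
grip_width: 0.0853
grasp_force: 0.0
```

>>> {"op": "drive_tool", "data": {"increments": [[[5, 10, 30], [0, 0, -5], 1], [[12, 24, 20], [0, 0, -6.6], 1], [[13, 26, 0], [0, 0, -6.8], 1], [[13, 26, 0], [0, 0, -6.8], 1], [[13, 26, 0], [0, 0, -6.8], 1], [[13, 26, 0], [0, 0, -6.8], 1], [[13, 26, 0], [0, 0, -6.8], 1], [[13, 26, 0], [0, 0, -6.8], 1]]}}

```text
clock: 15.18
eef_pos: [0.5742, -0.1082, 0.2014]
tool_rot: [0.493, 0.87, -0.0, -0.0]
ft_force: [0.2, -0.1, -0.4]
grip_width: 0.0856
grasp_force: 0.0
```

>>> {"op": "drive_tool", "data": {"increments": [[[13, 26, 0], [0, 0, -6.8], 1], [[13, 26, 0], [0, 0, -6.8], 1], [[13, 22, 0], [0, 0, -6.8], 1], [[8, 8, 0], [0, 0, 0], 1], [[0, 0, 0], [0, 0, 0], 1], [[0, 0, 0], [0, 0, 0], 1]]}}

```text
clock: 15.68
eef_pos: [0.6206, -0.0271, 0.2009]
tool_rot: [0.636, 0.772, -0.001, -0.0]
ft_force: [-0.8, -0.9, 0.2]
grip_width: 0.0855
grasp_force: 0.0
```

```bash
cat > f4.py <<'E'
from fit import *
from look import look
D=look('w4',['rod','tin','jar','side_tray','round_mat','square_mat','jig'],('wrist',)); W=D['wrist']
ig=hand(W)&(np.arange(480)[:,None]>295)
for n,q0,fr in (('rod',[.6206,-.028,.037,1.76],(0,1,3)),('round_mat',[.58,-.088,.012,0],(0,1)),('square_mat',[.561,.01,.012,.19],(0,1,3)),('tin',[.479,-.2996,.004,-.11],(0,1,3)),('jar',[.5825,-.312,.004,0],(0,1)),('side_tray',[.535,-.305,0,-.11],(0,1,3))):
    b=best(W,n)
    if b is not None: q,f=fit(n,[(W,b,ig,True)],q0,fr); print(n,q,np.degrees(q[3]),f)
E
python3 f4.py
```

```text
t 15.68 [ 0.6206 -0.0271  0.2009] yhead 10.98 q [-0.04  0.5   0.3   1.38 -0.    1.34]
wrist rod 0.64 [314. 123. 329. 291.] c [319.4 206. ] 2065
wrist tin 0.67 [124. 416. 173. 464.] c [147.3 437.5] 1415
wrist jar 0.9 [229. 402. 260. 416.] c [243.2 408.2] 305
wrist side_tray 0.93 [132. 336. 310. 408.] c [242.7 385. ] 3020
wrist round_mat 0.93 [226. 218. 308. 297.] c [265.8 257.5] 4819
wrist round_mat 0.72 [220. 109. 307. 197.] c [262.2 152.9] 7601
wrist square_mat 0.94 [219. 109. 308. 196.] c [262.  152.5] 7626
wrist jig 0.47 [28.  1. 54. 10.] c [35.9  4. ] 205
rod [ 0.6196 -0.0268  0.037   1.7588] 100.76927071426071 0.09508709609508514
round_mat [ 0.5781 -0.0872  0.012   0.    ] 0.0 0.04063642397522926
square_mat [0.5593 0.0115 0.012  0.1864] 10.681939528971997 0.014422587119042873
tin [ 0.4864 -0.3003  0.004  -0.3832] -21.953212427117595 0.29064062237739563
jar [ 0.5834 -0.312   0.004   0.    ] 0.0 0.01687408611178398
side_tray [ 0.5346 -0.3026  0.     -0.1281] -7.341001575399947 0.25064873695373535
```

View pics/wristw4.png

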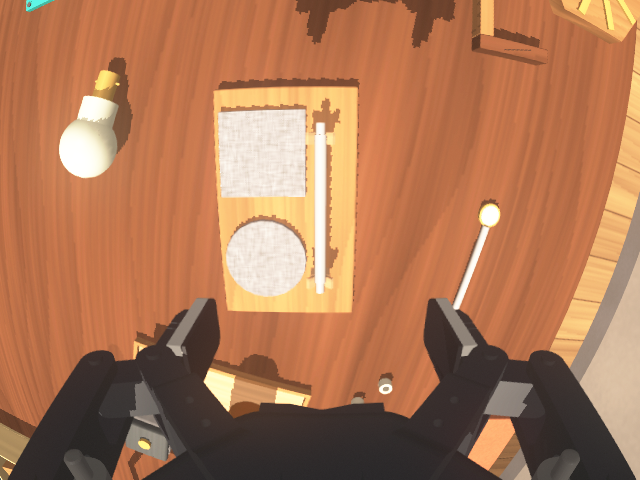

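Both mats are clear, and the rod is at px (320,123)–(320,292), square across the fingers. The tin stands in the tray at the lower left. Descending to grasp the rod.

>>> {"op": "drive_tool", "data": {"increments": [[[0, 0, -20], [0, 0, 0], 0.6], [[0, 0, -40], [0, 0, 0], 0.5], [[-1, 0, -40], [0, 0, 0], 0.5], [[0, 0, -36], [0, 0, 0], 0.5], [[0, 0, -24], [0, 0, 0], 0.5], [[0, 0, -10], [0, 0, 0], 0.5], [[0, 0, 0], [0, 0, 0], 0.5], [[0, 0, 0], [0, 0, 0], 0.5]]}}

```text
clock: 16.75
eef_pos: [0.6202, -0.0277, 0.0323]
tool_rot: [0.637, 0.771, 0.0, 0.0]
ft_force: [-0.1, -0.2, -0.1]
grip_width: 0.0424
grasp_force: 0.0
```

```bash
python3 look.py w5 rod
```

```text
t 16.75 [ 0.6202 -0.0277  0.0323] yhead 10.87 q [-0.04  0.62  0.05  1.    0.    1.34]
wrist rod 0.72 [306. 124. 334. 407.] c [318.9 261.6] 6970
```

View pics/wristw5.png

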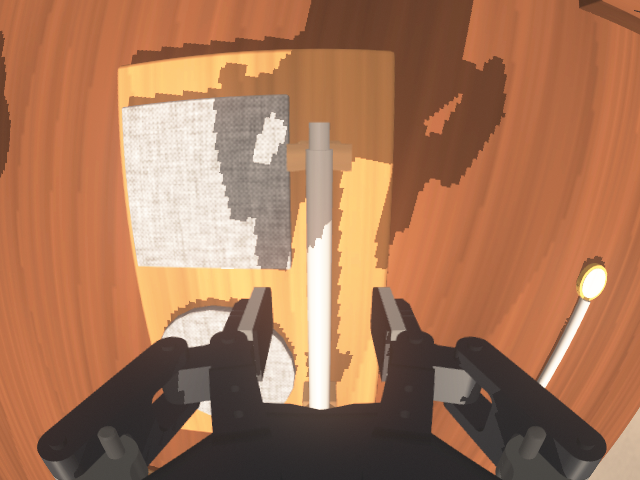

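The rod runs between the pads at column ~319, and they're centred on it.

>>> {"op": "drive_tool", "data": {"increments": [[[0, 0, -5], [0, 0, 0], 0.4], [[0, 0, -3], [0, 0, 0], 0.2], [[0, 0, 0], [0, 0, 0], 0], [[0, 0, 0], [0, 0, 0], 0], [[0, 0, 0], [0, 0, 0], 0], [[0, 0, 0], [0, 0, 0], 0], [[0, 0, 0], [0, 0, 0], 0]]}}

```text
clock: 17.43
eef_pos: [0.6193, -0.0276, 0.0239]
tool_rot: [0.637, 0.771, -0.0, -0.0]
ft_force: [-3.9, -2.6, 3.7]
grip_width: 0.0074
grasp_force: 58.7
```

>>> {"op": "drive_tool", "data": {"increments": [[[0, 0, 20], [0, 0, 0], 0], [[0, 0, 40], [0, 0, 0], 0], [[-4, 10, 40], [0, 0, 5], 0], [[-8, 20, 30], [0, 0, 7], 0], [[-9, 23, 20], [0, 0, 7], 0], [[-9, 23, 10], [0, 0, 7], 0], [[-9, 23, 0], [0, 0, 7], 0], [[-9, 23, 0], [0, 0, 7], 0]]}}

```text
clock: 18.1
eef_pos: [0.5726, 0.0959, 0.185]
tool_rot: [0.332, 0.943, 0.001, 0.002]
ft_force: [0.6, 0.4, -1.2]
grip_width: 0.0074
grasp_force: 58.7
```

>>> {"op": "drive_tool", "data": {"increments": [[[-9, 23, 0], [0, 0, 7], 0], [[-9, 23, 0], [0, 0, 7], 0], [[-9, 23, 0], [0, 0, 7], 0], [[-9, 23, 0], [0, 0, 7], 0], [[-9, 23, 0], [0, 0, 7], 0], [[-9, 23, 0], [0, 0, 7], 0], [[-9, 23, 0], [0, 0, 7], 0], [[-9, 23, 0], [0, 0, 7], 0]]}}

```text
clock: 18.77
eef_pos: [0.4995, 0.28, 0.1834]
tool_rot: [-0.15, 0.989, 0.0, 0.0]
ft_force: [0.2, -0.4, -0.4]
grip_width: 0.0075
grasp_force: 58.6
```

>>> {"op": "drive_tool", "data": {"increments": [[[-9, 23, 0], [0, 0, 7], 0], [[-9, 12, 0], [0, 0, 2], 0], [[0, 0, 0], [0, 0, 0], 0], [[0, 0, 0], [0, 0, 0], 0]]}}

```text
clock: 19.1
eef_pos: [0.4815, 0.3144, 0.1833]
tool_rot: [-0.225, 0.974, -0.0, 0.0]
ft_force: [0.1, 0.2, -0.5]
grip_width: 0.0076
grasp_force: 58.6
```

```bash
cat > f5.py <<'E'
from fit import *
from look import look
D=look('w6',['jig','rod'],('wrist','top','side'))
u=np.array([.491,.294,.01])
for c,W in D.items():
  f=c=='wrist'; b=best(W,'jig',proj(W,u,f)); print(c,proj(W,u,f))
  if b is None: continue
  ig=hand(W) if f else np.zeros_like(b); r=best(W,'rod')
  if r is not None: ig=ig|(cv2.dilate(r.astype(np.uint8),np.ones((5,5)))>0)
  q,e=fit('jig',[(W,b,ig,f)],[.491,.294,0,.448],(0,1,3)); print(c,q[:2],np.degrees(q[3]),e)
E
python3 f5.py
```

```text
t 19.1 [0.4815 0.3144 0.1833] yhead 115.96 q [ 0.58  0.41  0.12  1.28 -0.    0.13]
wrist jig 0.78 [590. 196. 640. 329.] c [620.4 275.1] 3079
wrist jig 0.73 [262. 116. 332. 290.] c [285.9 197.4] 7630
wrist jig 0.72 [425.   0. 521. 138.] c [472.2  63.5] 8100
wrist jig 0.66 [434. 179. 499. 295.] c [466.4 237.5] 4709
wrist jig 0.62 [239.   2. 293.  26.] c [265.   11.7] 1218
wrist rod 0.75 [306. 124. 335. 407.] c [320.9 259.4] 6916
top jig 0.93 [239. 276. 269. 336.] c [253.  306.1] 1164
top jig 0.73 [132. 245. 159. 305.] c [144.3 274.4] 1147
top jig 0.58 [215. 229. 237. 270.] c [225.5 248.1] 599
side jig 0.9 [283. 197. 327. 214.] c [305.5 204.1] 497
side jig 0.85 [297. 219. 359. 255.] c [327.3 237. ] 1034
side jig 0.79 [253. 151. 299. 174.] c [277.1 165.4] 594
side jig 0.72 [220. 210. 278. 238.] c [248.5 223.9] 948
side jig 0.58 [228. 258. 281. 284.] c [253.7 271.8] 803
side jig 0.43 [334. 420. 472. 479.] c [399.3 453.3] 4179
side jig 0.25 [374. 329. 415. 366.] c [395.1 347.7] 1050
side rod 0.46 [298. 161. 347. 183.] c [319.1 171.4] 144
side rod 0.36 [355. 293. 398. 332.] c [375.6 311.8] 996
wrist [296.0355 208.1963]
wrist [0.4902 0.2922] 24.906233900829683 0.02877901867032051
top [281.0333 232.7835]
side [328.3831 234.5312]
side [0.4888 0.2918] 26.356929355433927 0.07471277564764023
```

View pics/wristw6.png

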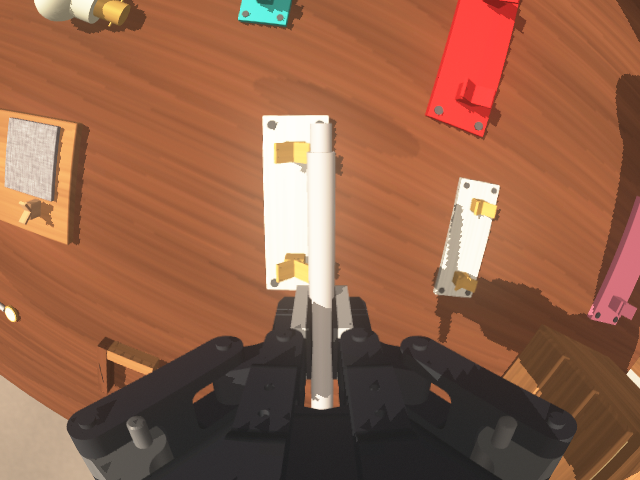

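```bash
python3 - <<'E'
from fit import *
W=pickle.load(open('w6.pkl','rb'))['wrist']; b=best(W,'rod')
o=np.array([.4815,.3144]); a=np.radians(25.96); d=np.array([np.cos(a),np.sin(a)]); n=np.array([-d[1],d[0]])
for z in (.196,.1965+.003):
    e=hit(W,(319.5,123.5),z,True)[:2]-o; print(z,'end along',e@d,'perp',e@n)
ig=np.zeros_like(b); ig[290:]=True
q,f=fit('rod',[(W,b,ig,True)],[.4815,.3144,.196,a],(0,1,3)); print(q,np.degrees(q[3]),f,(q[:2]-o)@d,(q[:2]-o)@n)
J=pickle.load(open('w1.pkl','rb'))['wrist']
q,f=fit('jig',[(J,best(J,'jig',(537,238)),np.zeros_like(b),True)],[.49,.293,0,.44],(0,1,3)); print('jig w1',q,np.degrees(q[3]),f)
for s in (-1,1):
    print([proj(W,[.4902+s*.08*np.cos(.44)-t*.028*np.sin(.44),.2924+s*.08*np.sin(.44)+t*.028*np.cos(.44),.01],True).round(0) for t in (-1,1)])
E
```

```text
0.196 end along -0.074843771116025 perp -0.001105330361460007
0.1995 end along -0.07486463118545839 perp -0.0010888111866075912
[0.4822 0.3141 0.196  0.4572] 26.195447565649136 0.07358088344335556 0.0004353008706110379 -0.0005972584909548755
jig w1 [0.4904 0.2944 0.     0.4509] 25.834269474785312 0.0449410080909729
[array([262., 115.]), array([328., 114.])]
[array([266., 289.]), array([325., 290.])]
```

The rod is centred in the fingers, and the jig corners project to (262,115) and (328,115), which match the picture.

>>> {"op": "drive_tool", "data": {"increments": [[[5, -12, 0], [0, 0, -0.5], 0], [[4, -9, -20], [0, 0, 0], 0], [[0, 0, -35], [0, 0, 0], 0], [[0, 0, -35], [0, 0, 0], 0], [[0, 0, -25], [0, 0, 0], 0], [[0, 0, -15], [0, 0, 0], 0], [[0, 0, 0], [0, 0, 0], 0], [[0, 0, 0], [0, 0, 0], 0]]}}

```text
clock: 20.22
eef_pos: [0.4905, 0.2914, 0.053]
tool_rot: [-0.219, 0.976, -0.0, -0.001]
ft_force: [-0.3, -0.5, -0.2]
grip_width: 0.0073
grasp_force: 58.6
```

```bash
python3 look.py w7 jig,rod wrist,side; python3 -c "
import cv2
a=cv2.imread('pics/sidew7.png')[200:270,280:380];a=cv2.resize(a,(685,480),interpolation=2);cv2.imwrite('pics/w7s.png',a)"
```

```text
t 20.22 [0.4905 0.2914 0.053 ] yhead 115.34 q [ 0.54  0.51 -0.08  0.98 -0.    0.09]
wrist jig 0.81 [523.   0. 631. 151.] c [578.5  71.5] 11826
wrist jig 0.66 [268. 116. 381. 382.] c [326.1 200.9] 14785
wrist jig 0.57 [511. 214. 615. 373.] c [562.9 294. ] 8117
wrist rod 0.91 [306. 126. 335. 408.] c [321.  259.2] 7002
side jig 0.96 [254. 151. 303. 177.] c [277.3 165.3] 638
side jig 0.9 [228. 259. 280. 286.] c [253.4 272.1] 722
side jig 0.75 [221. 210. 279. 236.] c [248.6 224. ] 916
side jig 0.66 [285. 202. 321. 214.] c [302.6 205.2] 325
side jig 0.55 [296. 221. 356. 257.] c [327.2 236.8] 990
side rod 0.63 [302. 208. 350. 230.] c [326.9 218.2] 162
```

View pics/wristw7.png

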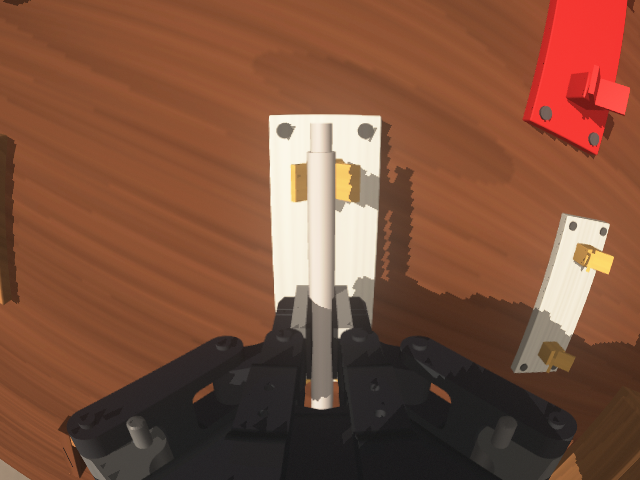

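```bash
python3 - <<'E'
from fit import *
W=pickle.load(open('w7.pkl','rb'))['wrist']; b=best(W,'jig',(326,200)); r=best(W,'rod')
ig=hand(W)|(cv2.dilate(r.astype(np.uint8),np.ones((7,7)))>0); ig[285:]=True
q,f=fit('jig',[(W,b,ig,True)],[.4905,.293,0,.443],(0,1,3)); print(q,np.degrees(q[3]),f)
c=[hit(W,u,.01,True)[:2] for u in ((268.5,114.5),(381.5,114.5))]; print(c,np.linalg.norm(c[0]-c[1])); n=c[1]-c[0]; h=np.arctan2(n[1],n[0])+np.pi/2
for s in (1,-1): print((c[0]+c[1])/2+s*.08*np.array([np.cos(h),np.sin(h)]),np.degrees(h))
E
```

```text
[0.4905 0.2925 0.     0.4406] 25.246262356803026 0.030679505318403244
[array([0.43  , 0.2334]), array([0.4059, 0.2839])] 0.05593380569570355
[0.3457 0.2242] 205.5031146134386
[0.4902 0.2931] 205.5031146134386
```

>>> {"op": "drive_tool", "data": {"increments": [[[0, 1, -14], [0, 0, 0], 0], [[0, 0, -10], [0, 0, 0], 0], [[0, 0, 0], [0, 0, 0], 0], [[0, 0, 0], [0, 0, 0], 0]]}}

```text
clock: 20.85
eef_pos: [0.49, 0.2931, 0.029]
tool_rot: [-0.22, 0.976, -0.0, -0.001]
ft_force: [0.3, -0.2, -0.4]
grip_width: 0.0079
grasp_force: 58.6
```

>>> {"op": "drive_tool", "data": {"increments": [[[0, 0, -3], [0, 0, 0], 0], [[0, 0, 0], [0, 0, 0], 0]]}}

```text
clock: 21.02
eef_pos: [0.4908, 0.2936, 0.0266]
tool_rot: [-0.22, 0.976, 0.0, 0.0]
ft_force: [0.8, 0.1, -0.5]
grip_width: 0.0075
grasp_force: 58.6
```

>>> {"op": "drive_tool", "data": {"increments": [[[0, 0, -2], [0, 0, 0], 0], [[0, 0, 0], [0, 0, 0], 0]]}}

```text
clock: 21.18
eef_pos: [0.4908, 0.2935, 0.0246]
tool_rot: [-0.22, 0.976, 0.0, 0.0]
ft_force: [-0.4, -0.7, -0.0]
grip_width: 0.0077
grasp_force: 58.6
```

>>> {"op": "drive_tool", "data": {"increments": [[[0, 0, -1], [0, 0, 0], 0], [[0, 0, 0], [0, 0, 0], 0]]}}

```text
clock: 21.35
eef_pos: [0.4908, 0.2935, 0.0236]
tool_rot: [-0.22, 0.976, 0.0, 0.0]
ft_force: [0.0, -0.2, -1.3]
grip_width: 0.0077
grasp_force: 58.6
```

>>> {"op": "drive_tool", "data": {"increments": [[[0, 0, -1], [0, 0, 0], 0], [[0, 0, 0], [0, 0, 0], 0]]}}

```text
clock: 21.52
eef_pos: [0.4909, 0.2936, 0.0226]
tool_rot: [-0.22, 0.976, -0.0, 0.0]
ft_force: [0.1, -0.5, 0.4]
grip_width: 0.0075
grasp_force: 58.7
```

>>> {"op": "drive_tool", "data": {"increments": [[[0, 0, -1], [0, 0, 0], 0], [[0, 0, 0], [0, 0, 0], 0]]}}

```text
clock: 21.68
eef_pos: [0.4911, 0.2935, 0.0223]
tool_rot: [-0.22, 0.976, -0.0, 0.0]
ft_force: [-1.0, -2.1, 2.3]
grip_width: 0.0074
grasp_force: 59.2
```

>>> {"op": "drive_tool", "data": {"increments": [[[0, 0, -1], [0, 0, 0], 0], [[0, 0, 0], [0, 0, 0], 0]]}}

```text
clock: 21.85
eef_pos: [0.4911, 0.2935, 0.0221]
tool_rot: [-0.22, 0.976, -0.0, 0.001]
ft_force: [-1.9, -2.3, 9.8]
grip_width: 0.0077
grasp_force: 59.8
```

>>> {"op": "drive_tool", "data": {"increments": [[[0, 0, 1], [0, 0, 0], 0.3], [[0, 0, 0], [0, 0, 0], 0.5], [[0, 0, 0], [0, 0, 0], 0.5], [[0, 0, 0], [0, 0, 0], 0.5], [[0, 0, 30], [0, 0, 0], 0.5], [[0, 0, 40], [0, 0, 0], 0.6], [[0, 0, 40], [0, 0, 0], 1], [[0, 0, 40], [0, 0, 0], 1]]}}

```text
clock: 22.52
eef_pos: [0.4901, 0.2932, 0.1725]
tool_rot: [-0.22, 0.976, -0.0, -0.001]
ft_force: [1.2, 0.9, -0.4]
grip_width: 0.0738
grasp_force: 0.0
```

>>> {"op": "drive_tool", "data": {"increments": [[[0, 0, 20], [0, 0, 0], 1], [[0, 0, 0], [0, 0, 0], 1], [[0, 0, 0], [0, 0, 0], 1], [[0, 0, 0], [0, 0, 0], 1]]}}

```text
clock: 22.85
eef_pos: [0.4901, 0.2931, 0.1903]
tool_rot: [-0.22, 0.976, -0.0, -0.001]
ft_force: [-0.7, 0.4, 0.2]
grip_width: 0.0857
grasp_force: 0.0
```

```bash
python3 - <<'E'
from fit import *
from look import look
D=look('w8',['jig','rod','bulb'],('wrist','side')); W=D['wrist']
r=best(W,'rod'); q,f=fit('rod',[(W,r,np.zeros_like(r),True)],[.4905,.293,.035,.443],(0,1,3)); print(q,np.degrees(q[3]),f)
S=D['side']; b=best(S,'rod')
if b is not None: q,f=fit('rod',[(W,r,np.zeros_like(r),True),(S,b,np.zeros_like(b),False)],[.4905,.293,.035,.443],(0,1,2,3)); print(q,np.degrees(q[3]),f)
E
```

```text
t 22.85 [0.4901 0.2931 0.1903] yhead 115.39 q [0.54 0.4  0.13 1.3  0.   0.1 ]
wrist jig 0.93 [287. 117. 355. 290.] c [321.2 199.7] 8422
wrist jig 0.92 [443.   1. 537. 138.] c [490.7  64.5] 7671
wrist jig 0.75 [454. 179. 515. 294.] c [484.7 236.1] 4424
wrist jig 0.63 [601. 208. 640. 320.] c [624.9 279. ] 2212
wrist jig 0.59 [265.   0. 316.  29.] c [290.3  13.3] 1360
wrist rod 0.66 [314. 127. 331. 296.] c [321.  210.6] 2192
wrist bulb 0.69 [ 51.   1. 153.  27.] c [105.4  10.5] 1986
side jig 0.96 [295. 221. 357. 256.] c [326.7 238.2] 839
side jig 0.86 [221. 211. 278. 236.] c [248.9 224.1] 849
side jig 0.78 [226. 259. 280. 286.] c [253.4 272.2] 762
side jig 0.71 [286. 196. 326. 216.] c [306.5 203.9] 427
side jig 0.7 [254. 153. 300. 172.] c [276.9 165.5] 569
side rod 0.46 [302. 220. 350. 239.] c [324.9 229. ] 157
side bulb 0.84 [282. 296. 314. 338.] c [296.8 316.9] 785
[0.492  0.293  0.035  0.4394] 25.17704754175844 0.11142833530902863
[0.4921 0.293  0.0346 0.4384] 25.11850810679389 0.5142656564712524
```

View pics/wristw8.png

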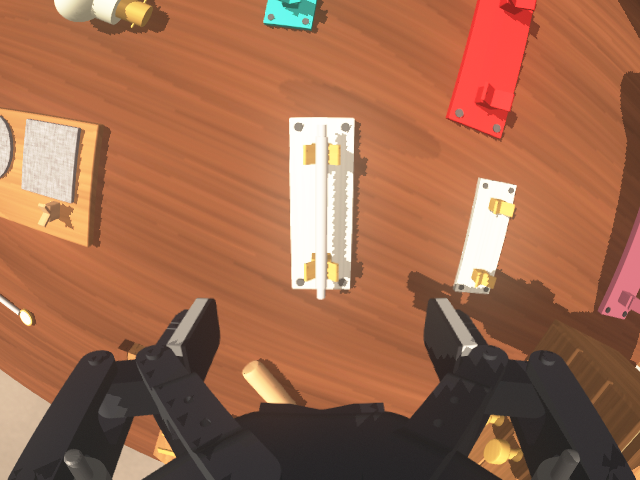

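The rod lies in both notches, centred (px 127–296 along the plate's 117–290). Next I fetch the tin.

>>> {"op": "drive_tool", "data": {"increments": [[[0, -20, 5], [0, 0, -2], 1], [[-1, -39, 5], [0, 0, -2.5], 1], [[-1, -40, 0], [0, 0, -2.5], 1], [[-1, -40, 0], [0, 0, -2.5], 1], [[-1, -40, 0], [0, 0, -2.5], 1], [[-1, -40, 0], [0, 0, -2.5], 1], [[-1, -40, 0], [0, 0, -2.5], 1], [[-1, -40, 0], [0, 0, -2.5], 1]]}}

```text
clock: 23.92
eef_pos: [0.4833, -0.0073, 0.2017]
tool_rot: [-0.05, 0.999, -0.0, 0.0]
ft_force: [0.5, 0.6, -0.7]
grip_width: 0.0853
grasp_force: 0.0
```

>>> {"op": "drive_tool", "data": {"increments": [[[-1, -40, 0], [0, 0, -2.5], 1], [[-1, -40, 0], [0, 0, -2.5], 1], [[-1, -40, 0], [0, 0, -2.5], 1], [[-1, -40, 0], [0, 0, -2.5], 1], [[0, -40, 0], [0, 0, -2.2], 1], [[0, -40, 0], [0, 0, 0], 1], [[0, -30, 0], [0, 0, 0], 1], [[0, -23, 0], [0, 0, 0], 1]]}}

```text
clock: 24.58
eef_pos: [0.4792, -0.3015, 0.2013]
tool_rot: [0.056, 0.998, -0.0, 0.0]
ft_force: [-0.2, -0.7, -0.3]
grip_width: 0.0856
grasp_force: 0.0
```

>>> {"op": "drive_tool", "data": {"increments": [[[0, 0, 0], [0, 0, 0], 1], [[0, 0, 0], [0, 0, 0], 1]]}}

```text
clock: 24.75
eef_pos: [0.4793, -0.2996, 0.201]
tool_rot: [0.056, 0.998, 0.0, -0.0]
ft_force: [0.1, 0.6, -0.5]
grip_width: 0.0852
grasp_force: 0.0
```

```bash
python3 - <<'E'
from fit import *
from look import look
D=look('w9',['tin','jar','side_tray','bulb','round_mat','square_mat'],('wrist',)); W=D['wrist']; Z=np.zeros((480,640),bool)
for n,q0,fr in (('tin',[.479,-.2996,.004,-.11],(0,1,3)),('jar',[.583,-.312,.004,0],(0,1)),('round_mat',[.579,-.0875,.012,0],(0,1)),('square_mat',[.56,.011,.012,.19],(0,1,3))):
    b=best(W,n)
    if b is not None: q,f=fit(n,[(W,b,hand(W)&(np.arange(480)[:,None]>295),True)],q0,fr); print(n,q,np.degrees(q[3]),f)
E
```

```text
t 24.75 [ 0.4793 -0.2996  0.201 ] yhead 83.54 q [-0.56  0.38  0.13  1.31  0.   -0.45]
wrist tin 0.93 [283. 175. 361. 266.] c [321.8 219.4] 6306
wrist jar 0.76 [290. 280. 354. 376.] c [321.9 330.4] 5297
wrist jar 0.47 [568. 210. 618. 287.] c [593.4 248.2] 3114
wrist side_tray 0.56 [257. 144. 393. 354.] c [328.9 238.8] 16495
wrist bulb 0.7 [572.  69. 640. 126.] c [603.1  97. ] 2754
wrist round_mat 0.8 [496. 241. 556. 308.] c [525.4 275.2] 3064
wrist square_mat 0.74 [569. 209. 616. 291.] c [593.3 248.2] 3051
tin [ 0.4765 -0.2988  0.004  -0.1155] -6.615470150659835 0.0463520810008049
jar [ 0.5816 -0.3106  0.004   0.    ] 0.0 0.034219883382320404
round_mat [ 0.5794 -0.0869  0.012   0.    ] 0.0 0.06070437654852867
square_mat [0.5589 0.0117 0.012  0.1773] 10.160574661849626 0.054577331990003586
```

View pics/wristw9.png

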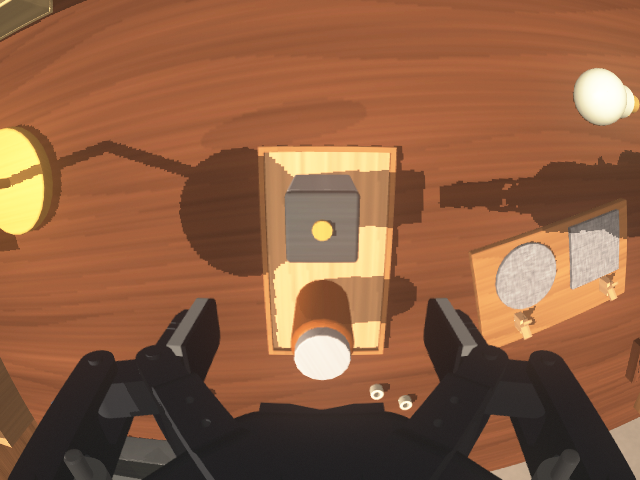

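Both stand upright in the tray: tin lid (322,222), jar cap (322,356). Picking up the tin.

>>> {"op": "drive_tool", "data": {"increments": [[[-1, 0, -20], [0, 0, 0], 1], [[0, 0, -38], [0, 0, 0], 1], [[0, 0, -38], [0, 0, 0], 1], [[0, 0, -34], [0, 0, 0], 1], [[0, 0, -21], [0, 0, 0], 1], [[0, 0, 0], [0, 0, 0], 1], [[0, 0, 0], [0, 0, 0], 1]]}}

```text
clock: 25.68
eef_pos: [0.4781, -0.2974, 0.0499]
tool_rot: [0.055, 0.999, 0.001, -0.001]
ft_force: [-0.3, -0.7, 0.5]
grip_width: 0.0852
grasp_force: 0.0
```

>>> {"op": "drive_tool", "data": {"increments": [[[0, 0, 0], [0, 0, 0], 0], [[0, 0, 0], [0, 0, 0], 0], [[0, 0, 0], [0, 0, 0], 0], [[0, 0, 0], [0, 0, 0], 0], [[0, 0, 0], [0, 0, 0], 0], [[0, 0, 0], [0, 0, 0], 0], [[0, 0, 0], [0, 0, 0], 0], [[0, 0, 0], [0, 0, 0], 0]]}}

```text
clock: 26.35
eef_pos: [0.4806, -0.2996, 0.0531]
tool_rot: [0.055, 0.998, -0.001, 0.002]
ft_force: [0.2, -1.1, 6.2]
grip_width: 0.0515
grasp_force: 63.6
```

>>> {"op": "drive_tool", "data": {"increments": [[[0, 0, 20], [0, 0, 0], 0], [[0, 0, 40], [0, 0, 0], 0], [[5, 20, 15], [0, 0, 1], 0], [[9, 36, 0], [0, 0, 2], 0], [[10, 39, 0], [0, 0, 2], 0], [[10, 39, 0], [0, 0, 2], 0], [[10, 39, 0], [0, 0, 2], 0], [[10, 39, 0], [0, 0, 2], 0]]}}

```text
clock: 27.02
eef_pos: [0.5325, -0.0848, 0.1257]
tool_rot: [-0.041, 0.999, 0.0, -0.0]
ft_force: [0.6, -0.8, -2.8]
grip_width: 0.0515
grasp_force: 63.6
```

>>> {"op": "drive_tool", "data": {"increments": [[[10, 39, 0], [0, 0, 0], 0], [[10, 36, 0], [0, 0, 0], 0], [[7, 24, 0], [0, 0, 0], 0], [[0, 0, -20], [0, 0, 0], 0], [[0, 0, -20], [0, 0, 0], 0], [[0, 0, -10], [0, 0, 0], 0], [[0, 0, 0], [0, 0, 0], 0], [[0, 0, 0], [0, 0, 0], 0]]}}

```text
clock: 27.68
eef_pos: [0.559, 0.0122, 0.0752]
tool_rot: [-0.041, 0.999, 0.0, -0.001]
ft_force: [0.7, -0.4, -1.5]
grip_width: 0.0517
grasp_force: 63.6
```

```bash
python3 - <<'E'
from fit import *
from look import look
D=look('wa',['tin','square_mat','round_mat'],('wrist','side'))
Z=np.zeros((480,640),bool)
for c,W in D.items():
  f=c=='wrist'; t=best(W,'tin')
  for n,q0,fr in (('tin',[.56,.0114,.025,.08],(0,1,3)),('square_mat',[.56,.011,.012,.19],(0,1)),('round_mat',[.579,-.0875,.012,0],(0,1))):
    b=best(W,n)
    if b is None: continue
    ig=hand(W)&(np.arange(480)[:,None]>295) if f else Z
    if n!='tin' and t is not None: ig=ig|(cv2.dilate(t.astype(np.uint8),np.ones((5,5)))>0)
    q,e=fit(n,[(W,b,ig,f)],q0,fr); print(c,n,q,np.degrees(q[3]),e)
E
```

```text
t 27.68 [0.559  0.0122 0.0752] yhead 94.65 q [ 0.02  0.47 -0.09  1.02  0.   -0.06]
wrist tin 0.76 [240. 210. 407. 412.] c [321.5 311.4] 27877
wrist square_mat 0.73 [246. 184. 383. 250.] c [313.  205.8] 3968
wrist round_mat 0.92 [109. 210. 219. 325.] c [164.5 267.4] 9801
side tin 0.88 [363. 266. 388. 312.] c [373.5 295.6] 893
side square_mat 0.71 [354. 302. 396. 329.] c [374.9 317.4] 600
side round_mat 0.86 [371. 330. 417. 367.] c [394.5 347.3] 1050
wrist tin [0.558  0.0126 0.025  0.1175] 6.73208340422365 0.021259669214487076
wrist square_mat [0.56   0.0109 0.012  0.19  ] 10.886198107485642 0.028973164036870003
wrist round_mat [ 0.5795 -0.0877  0.012   0.    ] 0.0 0.04610258713364601
side tin [ 0.5557  0.0133  0.025  -0.0872] -4.998934776474658 0.6050412058830261
side square_mat [0.5572 0.0094 0.012  0.19  ] 10.886198107485642 0.09427955746650696
side round_mat [ 0.5761 -0.088   0.012   0.    ] 0.0 0.026861390098929405
```

View pics/wristwa.png

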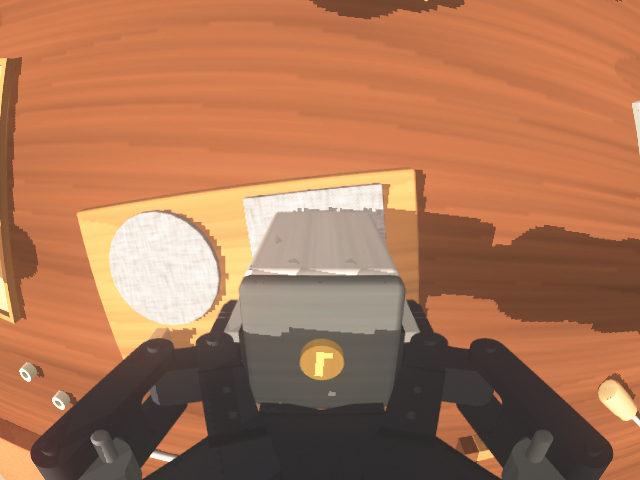

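Tin is over the square mat, about 2 mm off centre. Correcting and setting it down.

>>> {"op": "drive_tool", "data": {"increments": [[[1, -1, -3], [0, 0, 0], 0], [[0, 0, -2], [0, 0, 0], 0], [[0, 0, 0], [0, 0, 0], 0], [[0, 0, 0], [0, 0, 0], 0]]}}

```text
clock: 28.42
eef_pos: [0.5605, 0.0115, 0.0702]
tool_rot: [-0.041, 0.999, 0.0, -0.0]
ft_force: [-0.5, 0.3, -3.3]
grip_width: 0.0513
grasp_force: 63.6
```

>>> {"op": "drive_tool", "data": {"increments": [[[0, 0, -1], [0, 0, 0], 0], [[0, 0, 0], [0, 0, 0], 0]]}}

```text
clock: 28.58
eef_pos: [0.5607, 0.0116, 0.0694]
tool_rot: [-0.041, 0.999, 0.0, -0.0]
ft_force: [0.8, -0.4, -3.2]
grip_width: 0.0517
grasp_force: 63.6
```

>>> {"op": "drive_tool", "data": {"increments": [[[0, 0, -1], [0, 0, 0], 0], [[0, 0, 0], [0, 0, 0], 0]]}}

```text
clock: 28.75
eef_pos: [0.5606, 0.0116, 0.0684]
tool_rot: [-0.041, 0.999, 0.0, -0.0]
ft_force: [-0.1, -0.8, -2.7]
grip_width: 0.0515
grasp_force: 63.6
```

>>> {"op": "drive_tool", "data": {"increments": [[[0, 0, -1], [0, 0, 0], 0], [[0, 0, 0], [0, 0, 0], 0]]}}

```text
clock: 28.92
eef_pos: [0.5607, 0.0115, 0.0674]
tool_rot: [-0.041, 0.999, -0.0, -0.0]
ft_force: [-0.3, -0.8, -3.2]
grip_width: 0.0512
grasp_force: 63.6
```

>>> {"op": "drive_tool", "data": {"increments": [[[0, 0, -1], [0, 0, 0], 0], [[0, 0, 0], [0, 0, 0], 0]]}}

```text
clock: 29.08
eef_pos: [0.5608, 0.0115, 0.0672]
tool_rot: [-0.041, 0.999, -0.0, 0.0]
ft_force: [-1.5, 0.8, 1.8]
grip_width: 0.0514
grasp_force: 63.9
```

>>> {"op": "drive_tool", "data": {"increments": [[[0, 0, -1], [0, 0, 0], 0], [[0, 0, 0], [0, 0, 0], 0]]}}

```text
clock: 29.25
eef_pos: [0.5608, 0.0116, 0.0671]
tool_rot: [-0.041, 0.999, -0.0, 0.0]
ft_force: [-3.1, 0.2, 8.4]
grip_width: 0.0514
grasp_force: 64.7
```

>>> {"op": "drive_tool", "data": {"increments": [[[0, 0, 1], [0, 0, 0], 0.6], [[0, 0, 0], [0, 0, 0], 1], [[0, 0, 0], [0, 0, 0], 1], [[0, 0, 0], [0, 0, 0], 1], [[0, 0, 0], [0, 0, 0], 1], [[0, 0, 20], [0, 0, 0], 1], [[0, 0, 40], [0, 0, 0], 1], [[0, 0, 40], [0, 0, 0], 1]]}}

```text
clock: 29.92
eef_pos: [0.5591, 0.0115, 0.1658]
tool_rot: [-0.041, 0.999, 0.0, -0.003]
ft_force: [0.6, -0.3, 0.7]
grip_width: 0.0856
grasp_force: 0.0
```

>>> {"op": "drive_tool", "data": {"increments": [[[2, -20, 30], [0, 0, 0], 1], [[3, -38, 5], [0, 0, 0], 1], [[3, -40, 0], [0, 0, 0], 1], [[3, -40, 0], [0, 0, 0], 1], [[3, -40, 0], [0, 0, 0], 1], [[3, -40, 0], [0, 0, 0], 1], [[3, -40, 0], [0, 0, 0], 1], [[3, -38, 0], [0, 0, 0], 1]]}}

```text
clock: 30.58
eef_pos: [0.5835, -0.2867, 0.2015]
tool_rot: [-0.041, 0.999, -0.0, 0.0]
ft_force: [0.1, 0.3, 0.2]
grip_width: 0.0853
grasp_force: 0.0
```

>>> {"op": "drive_tool", "data": {"increments": [[[1, -27, 0], [0, 0, 0], 1], [[0, 0, 0], [0, 0, 0], 1], [[0, 0, 0], [0, 0, 0], 1]]}}

```text
clock: 30.83
eef_pos: [0.5842, -0.3132, 0.2006]
tool_rot: [-0.039, 0.999, 0.0, -0.0]
ft_force: [0.3, 0.6, -0.7]
grip_width: 0.0853
grasp_force: 0.0
```

```bash
python3 - <<'E'
from fit import *
from look import look
D=look('wb',['jar','tin','round_mat'],('wrist',)); W=D['wrist']
b=best(W,'jar'); print(fit('jar',[(W,b,hand(W)&(np.arange(480)[:,None]>295),True)],[.583,-.3115,.004,0],(0,1)))
E
```

```text
t 30.83 [ 0.5842 -0.3132  0.2006] yhead 94.51 q [-0.49  0.59  0.45  1.44  0.   -0.57]
wrist jar 0.72 [289. 172. 364. 260.] c [324.9 218.6] 5064
wrist tin 0.59 [594. 192. 640. 263.] c [618.1 219.6] 2540
wrist round_mat 0.59 [507. 185. 569. 257.] c [537.8 219.9] 3506
(array([ 0.5817, -0.3107,  0.004 ,  0.    ]), np.float64(0.03363264724612236))
```

>>> {"op": "drive_tool", "data": {"increments": [[[-1, 1, -20], [0, 0, 0], 1], [[0, 1, -38], [0, 0, 0], 1], [[0, 0, -38], [0, 0, 0], 1], [[0, 0, -34], [0, 0, 0], 1], [[0, 0, -20], [0, 0, 0], 1], [[0, 0, 0], [0, 0, 0], 1], [[0, 0, 0], [0, 0, 0], 1]]}}

```text
clock: 31.62
eef_pos: [0.5832, -0.3077, 0.0509]
tool_rot: [-0.042, 0.999, 0.001, -0.001]
ft_force: [0.3, -1.1, -0.0]
grip_width: 0.0857
grasp_force: 0.0
```

>>> {"op": "drive_tool", "data": {"increments": [[[0, 0, 0], [0, 0, 0], 0], [[0, 0, 0], [0, 0, 0], 0], [[0, 0, 0], [0, 0, 0], 0], [[0, 0, 0], [0, 0, 0], 0], [[0, 0, 0], [0, 0, 0], 0], [[0, 0, 0], [0, 0, 0], 0], [[0, 0, 0], [0, 0, 0], 0], [[0, 0, 0], [0, 0, 0], 0]]}}

```text
clock: 32.28
eef_pos: [0.5859, -0.3105, 0.0549]
tool_rot: [-0.041, 0.999, -0.001, 0.003]
ft_force: [1.4, 0.1, 7.0]
grip_width: 0.0524
grasp_force: 63.5
```

>>> {"op": "drive_tool", "data": {"increments": [[[0, 0, 20], [0, 0, 0], 0], [[0, 0, 40], [0, 0, 0], 0], [[0, 15, 12], [0, 0, 1], 0], [[-1, 35, 0], [0, 0, 1], 0], [[-1, 38, 0], [0, 0, 1], 0], [[-1, 38, 0], [0, 0, 1], 0], [[-1, 38, 0], [0, 0, 1], 0], [[0, 34, 0], [0, 0, 0], 0]]}}

```text
clock: 32.95
eef_pos: [0.5792, -0.1089, 0.1241]
tool_rot: [-0.085, 0.996, 0.0, 0.0]
ft_force: [0.5, -0.0, -1.5]
grip_width: 0.0524
grasp_force: 63.4
```

>>> {"op": "drive_tool", "data": {"increments": [[[0, 25, 0], [0, 0, 0], 0], [[0, 0, 0], [0, 0, 0], 0], [[0, 0, -20], [0, 0, 0], 0], [[0, 0, -18], [0, 0, 0], 0], [[0, 0, -10], [0, 0, 0], 0], [[0, 0, 0], [0, 0, 0], 0], [[0, 0, 0], [0, 0, 0], 0]]}}

```text
clock: 33.53
eef_pos: [0.5792, -0.0867, 0.0753]
tool_rot: [-0.084, 0.996, 0.0, -0.001]
ft_force: [0.3, -0.7, -0.9]
grip_width: 0.0518
grasp_force: 63.4
```

```bash
python3 - <<'E'
from fit import *
from look import look
D=look('wc',['jar','tin','round_mat','square_mat'],('wrist',)); W=D['wrist']
h=hand(W)&(np.arange(480)[:,None]>295); d=lambda n:(cv2.dilate(best(W,n).astype(np.uint8),np.ones((5,5)))>0)
z=get_obs()['eef_pos'][2]-.0509
for n,q0,ig,fr in (('jar',[.579,-.0876,z,0],h,(0,1)),('round_mat',[.579,-.0876,.012,0],h|d('jar'),(0,1)),('tin',[.56,.0114,.018,.1],h,(0,1,3)),('square_mat',[.56,.0114,.012,.19],h|d('tin'),(0,1))):
    b=best(W,n)
    if b is not None: print(n,fit(n,[(W,b,ig,True)],q0,fr))
E
```

```text
t 33.53 [ 0.5792 -0.0867  0.0753] yhead 99.67 q [-0.15  0.52 -0.01  1.05 -0.   -0.32]
wrist jar 0.88 [248. 208. 396. 408.] c [321.4 314.2] 22759
wrist tin 0.86 [439. 205. 629. 375.] c [530.4 285.6] 21246
wrist round_mat 0.67 [254. 186. 388. 275.] c [319.  219.3] 3987
wrist square_mat 0.73 [419. 186. 540. 307.] c [459.6 228.5] 5150
jar (array([ 0.5764, -0.0874,  0.0259,  0.    ]), np.float64(0.019144784659147263))
round_mat (array([ 0.5788, -0.0877,  0.012 ,  0.    ]), np.float64(0.043019428849220276))
tin (array([0.5582, 0.0128, 0.018 , 0.068 ]), np.float64(0.028980357572436333))
square_mat (array([0.5598, 0.0116, 0.012 , 0.19  ]), np.float64(0.04072103649377823))
```

View pics/wristwc.png

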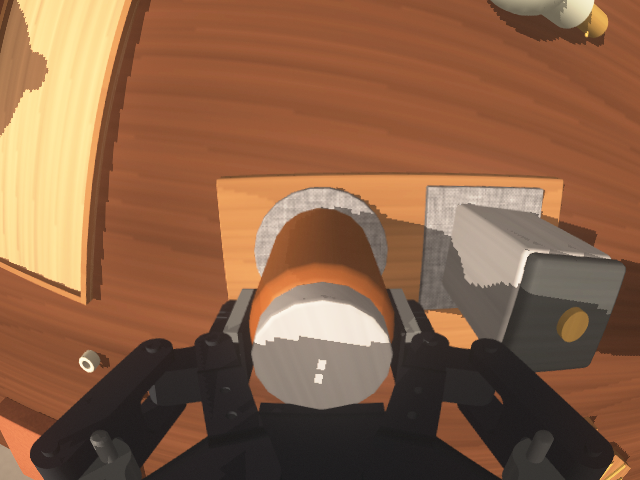

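The tin stands on its mat within about 2 mm of centre. The jar needs +2 mm in x, then lowering.

>>> {"op": "drive_tool", "data": {"increments": [[[2, 0, -3], [0, 0, 0], 0], [[0, 0, -2], [0, 0, 0], 0], [[0, 0, 0], [0, 0, 0], 0], [[0, 0, 0], [0, 0, 0], 0]]}}

```text
clock: 34.12
eef_pos: [0.5815, -0.0864, 0.0703]
tool_rot: [-0.084, 0.996, 0.0, -0.0]
ft_force: [-0.5, -0.2, -2.1]
grip_width: 0.0523
grasp_force: 63.5
```

>>> {"op": "drive_tool", "data": {"increments": [[[0, 0, -1], [0, 0, 0], 0], [[0, 0, 0], [0, 0, 0], 0]]}}

```text
clock: 34.28
eef_pos: [0.5816, -0.0864, 0.0694]
tool_rot: [-0.084, 0.996, 0.0, -0.0]
ft_force: [0.8, 0.5, -2.1]
grip_width: 0.0525
grasp_force: 63.5
```

>>> {"op": "drive_tool", "data": {"increments": [[[0, 0, -1], [0, 0, 0], 0], [[0, 0, 0], [0, 0, 0], 0]]}}

```text
clock: 34.45
eef_pos: [0.5819, -0.0865, 0.069]
tool_rot: [-0.084, 0.996, -0.0, 0.0]
ft_force: [-1.0, -0.8, 0.0]
grip_width: 0.052
grasp_force: 63.7
```

>>> {"op": "drive_tool", "data": {"increments": [[[0, 0, -1], [0, 0, 0], 0], [[0, 0, 0], [0, 0, 0], 0]]}}

```text
clock: 34.62
eef_pos: [0.5819, -0.0865, 0.0689]
tool_rot: [-0.084, 0.996, -0.0, 0.0]
ft_force: [-3.3, 0.1, 6.7]
grip_width: 0.052
grasp_force: 64.4
```

Contact at z=0.069, as predicted. Releasing, retreating and checking.

>>> {"op": "drive_tool", "data": {"increments": [[[0, 0, 1], [0, 0, 0], 0.6], [[0, 0, 0], [0, 0, 0], 1], [[0, 0, 0], [0, 0, 0], 1], [[0, 0, 0], [0, 0, 0], 1], [[0, 0, 0], [0, 0, 0], 1], [[0, 0, 20], [0, 0, 0], 1], [[0, 0, 40], [0, 0, 0], 1], [[0, 0, 40], [0, 0, 0], 1]]}}

```text
clock: 35.28
eef_pos: [0.5801, -0.0862, 0.1676]
tool_rot: [-0.084, 0.996, 0.001, -0.003]
ft_force: [1.4, -0.3, -0.5]
grip_width: 0.0854
grasp_force: 0.0
```

>>> {"op": "drive_tool", "data": {"increments": [[[-20, 5, 30], [0, 0, 0], 1], [[-30, 10, 20], [0, 0, 0], 1], [[-30, 15, 20], [0, 0, 0], 1], [[-20, 10, 10], [0, 0, 0], 1], [[0, 0, 0], [0, 0, 0], 1], [[0, 0, 0], [0, 0, 0], 1], [[0, 0, 0], [0, 0, 0], 1]]}}

```text
clock: 35.87
eef_pos: [0.4822, -0.0466, 0.2484]
tool_rot: [-0.085, 0.996, -0.0, 0.0]
ft_force: [-0.4, -1.2, -0.8]
grip_width: 0.0855
grasp_force: 0.0
```

```bash
python3 - <<'E'
from fit import *
from look import look
D=look('wd',['jar','tin','round_mat','square_mat','rod','bulb'],('wrist','side'),0); W=D['wrist']
h=hand(W)&(np.arange(480)[:,None]>295); d=lambda n:(cv2.dilate(best(W,n).astype(np.uint8),np.ones((5,5)))>0)
for n,q0,ig,fr in (('jar',[.579,-.0876,.018,0],h,(0,1)),('round_mat',[.579,-.0876,.012,0],h|d('jar'),(0,1)),('tin',[.56,.0114,.018,.1],h,(0,1,3)),('square_mat',[.56,.0114,.012,.19],h|d('tin'),(0,1))):
    b=best(W,n)
    if b is not None: print(n,fit(n,[(W,b,ig,True)],q0,fr))
for n in ('rod','bulb'):
    print(n,[(s['bbox'],round(s['conf'],2)) for s in D['side']['sil'][n]])
a=cv2.imread('pics/sidewd.png')[180:480,200:500];cv2.imwrite('pics/wds.png',cv2.resize(a,None,fx=2,fy=2,interpolation=2))
E
```

```text
t 35.87 [ 0.4822 -0.0466  0.2484] yhead 99.7 q [-0.1   0.2   0.    1.37 -0.   -0.27]
jar (array([ 0.5791, -0.0875,  0.018 ,  0.    ]), np.float64(0.0685017928481102))
round_mat (array([ 0.5793, -0.0881,  0.012 ,  0.    ]), np.float64(0.06302669644355774))
tin (array([0.5573, 0.0111, 0.018 , 0.1187]), np.float64(0.04269014671444893))
square_mat (array([0.5596, 0.0107, 0.012 , 0.19  ]), np.float64(0.04052606597542763))
rod []
bulb [([281.0, 296.7, 309.4, 333.9], 0.79)]
```

View pics/wds.png

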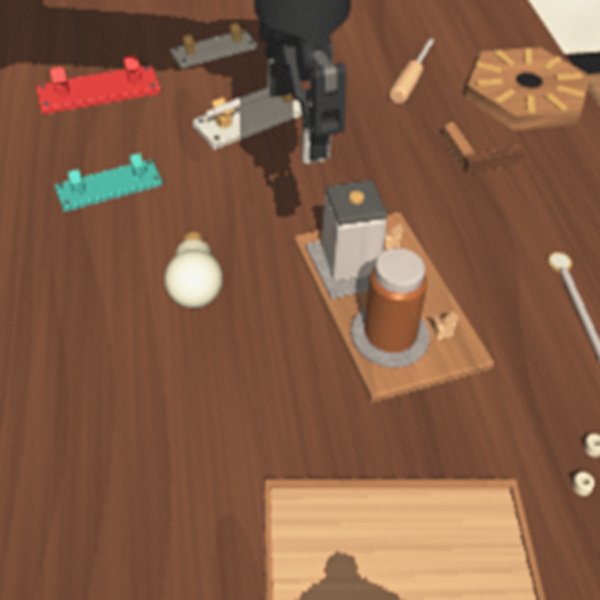

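Jar and tin stand on their mats within about 2–3 mm of centre. The rod is in the jig, the bulb hasn't moved, and the arm is clear.

```bash
python3 -c "
from workcell import job_done
print(job_done())"
```

```text
the job is handed in; nothing more can be done
None
```

The job is handed in after about 36 s of robot time, though no verdict came back: by my camera measurements the rod lies centred in both jig notches, the jar and tin stand upright on their own mats within about 3 mm of centre, and the bulb did not move.

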